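# Find the release-stamped vial tray and push it to the dispatch line

### The job

One of the two vial trays has a round black release stamp on its underside. Check both, first the tray on the robot's left (+y), then the one on its right: with the fingertips press down the ledge at the tray's robot-facing end until that ledge comes down to the bench and the tray stands up with its underside showing, hold it there for a moment, then let it down gently. Then push the stamped tray away from the robot along the bench until its far ledge lies over the black dispatch tape along the ledge's whole width, leaving the other tray about where it stood and the bottles and jar alone. Nothing is to be picked up or carried.

Things in the scene. Friction and masses are not known exactly. Their poses are not given: they have to be found in the camera images.
- tray_a: one of two alike vial trays: grey box, 9 amber vials fixed in its foam, white-coated steel base, about 0.4 kg. Origin: centre of the underside, z up, x along its length, away from the robot. Base 92 x 90 mm, rim 76 high. At each end a level ledge 4 thick, top at z 76, 90 wide, reaching from x 50 to x 82 (and -50 to -82 at the robot's end), its last 4 turned up 6 as a lip. May be left or right
- tray_b: the other vial tray, same size and axes. Pressing a robot-facing ledge (5 to 10 N) tips the tray about its base edge at x -46, z 0, until at 1.1 rad the ledge rests on the bench. Follow the ledge's arc; a finger held out against the lip keeps its hold and stops the base (friction about 0.6) sliding off. The weight is low: it sinks back by itself as the finger goes back along the arc
- tray_a_far_l (a point): left far corner of tray_a's far ledge, top side: at x 82, y 45, z 76 mm in the tray's frame; left means +y, away from the robot is +x
- tray_a_far_r (a point): right far corner of tray_a's far ledge, top side: at x 82, y -45, z 76 mm in the tray's frame; left means +y, away from the robot is +x
- tray_b_far_l (a point): left far corner of tray_b's far ledge, top side: at x 82, y 45, z 76 mm in the tray's frame; left means +y, away from the robot is +x
- tray_b_far_r (a point): right far corner of tray_b's far ledge, top side: at x 82, y -45, z 76 mm in the tray's frame; left means +y, away from the robot is +x
- stamp (a point): centre of the release stamp, a black disc 72 mm across with a light tick, in the middle of the underside of one of the trays (the other underside is plain white); hidden while that tray stands flat
- line: dispatch line: a straight strip of black tape on the bench, 50 mm wide (its x axis, pointing away from the robot), 660 mm long (its y axis), lying flat beyond both trays. Origin: middle of the strip
- bottle_1: amber bottle, white cap, 42 mm across, 90 high, loose, standing in the middle, between the trays; origin: centre of its foot
- bottle_2: amber bottle, white cap, 48 mm across, 105 high, loose, standing between the trays, the farthest from the robot; origin: centre of its foot
- jar: amber jar, black lid, 54 mm across, 60 high, loose, standing on the robot's side, between the trays; origin: centre of its foot
Not all that is in view belongs to the job. Leave any yellow look-alike of the tray_b alone.

How it is judged:
By the outcome, as a careful person would: the job done as asked, in the order asked, and still so for the second after the job is handed in, with the robot touching nothing.
It also fails if it takes over 72 s, if anything falls off the work surface, if the arm or the gripper's body presses on something with over 40 N, if the wrist force passes 120 N, or if a joint passes its speed limit or range.

### The arm

A 7-joint arm with a two-finger parallel gripper is mounted at the origin on the work surface. World frame = base frame: x ahead of the robot, y to its left, z up, the work surface at z = 0. Lengths are in m, angles in rad, forces in N, time in s.
With the tool pointing down it reaches from about 0.4 to 0.85 m from the base axis. Payload 10.4 kg.
Tool frame: the origin (TCP) lies midway between the tips of the shut fingers; the grasp point (between the pads) lies 19 mm behind it; z points along the fingers, y is the direction in which the jaws open and shut (so a half turn about z gives the same grasp; the last joint's range is limited). The gripper opens to 85 mm and grips with 20 to 120 N. Pads are 22 mm wide; open, the fingers measure 114 mm over their backs; the gripper's body (76 mm by 85 mm) begins 54 mm behind the grasp point. The pads swing forward as they close: fully open they stand 13 mm farther back than shut.
Start: joints at [-1.241, 0.332, -0.065, 1.46, 0.022, 1.35, -0.088], TCP at [0.216, 0.587, 0.195] pointing down, gripper open.
Joint ranges: [-2.6, 2.6], [-0.5, 2.12], [-1.47, 1.34], [0.16, 2.42], [-1.27, 4.41], [0.06, 2.06], [-2.6, 2.6]. Speed limits (rad/s): [2.22, 2.22, 2.79, 2.79, 3.14, 3.14, 3.14].

### API

Orientations are given as a unit quaternion [w, x, y, z].
In Python, from plant import telemetry, vision, ctrl gives the robot as it stands.
- The arm moves only by the shell command python3 -m crank 'ROWS' [FORCE]. ROWS is JSON, one flat list of numbers, 7 for each row, row after row: the finger opening in m, from 0 to 0.0854, then the shift along the tool's x, y, z in m, then the turn, a rotation vector about the tool's x, y, z in rad. A call has 1 to 12 rows; each row shifts and turns the pose as measured when the row begins, along the tool's axes as they then stand; what a row does not reach is not made up. A row lasts 1/12 s, in which the tool goes at most 41.7 mm and 7.16 degrees, less where a joint would pass 70% of its speed; a pose out of reach is approached as far as the arm can. A call is refused whole if a number of a shift passes 0.0417 or a number of a turn 0.125, either way. A call with a gripper value outside its range is refused whole. The fingers move at their own pace and stop on an object; FORCE is the grip in N (left out, the last holds). Time passes only in rows, so rows that do not move let the fingers close. It gives the time, the measured TCP pose, the force and the opening at its end, in the units of the state.
- telemetry.observe(): the state, without advancing time (a new reading comes with each control period).
- vision.camera(name): name is "scene" or "side" or "wrist"; returns the picture (480x640x3 uint8, blue, green, red); there is no depth.
- vision.camera_model(name): a dict with "mtx" (3x3 intrinsics, pixels), "R" (3x3) and "t" (3): a world point X has camera coordinates R X + t. Camera axes: x right, y down, z forward; pixel columns grow to the right and rows downward; lengths in m; the calibration is good to about 2 mm. A picture is of the moment at which its call begins: read the wrist's pose just before it. camera_model takes no time and is no camera call; for the wrist camera it gives the pose at the moment of the call.
- ctrl.close_job(): hands the job in, once; it reports no verdict.
Trained networks look in the newest picture that a camera, given by its name, has taken for a name from the list of things; names that differ only in an ending like _2 or _b are one class to them, and where a whole thing is asked for, a point or a joint stands for the part that bears it (a point fixed in the world has none). Each returns a list of dicts, best first, with "score" (0 to 1); they miss things now and then, are a little off and sometimes report something else, mostly with a low value. They report only what shows in the picture. A call takes as long as a camera call. They do not tell look-alikes from the thing itself.
- vision.look_for(query, camera): "at" ([x, y, z] in m, in world coordinates, good to about 4 mm: the middle of the surface that is visible of it).
The state is a dict: "clock": time; "q": joint angles; "joint_velocities": joint speeds; "joint_torque": joint torques, N m; "position": TCP position; "orientation": TCP orientation; "wrist_force": force on the tool from outside, world axes, zero at the start; "ft_torque": the same for the moment, N m; "width": opening from 0.0 (shut) to 1.0 (fully open).
Only numpy, scipy, OpenCV 4.12 (cv2) and the standard library are available. Lean on these libraries where they do the work, as an engineer would, in place of code of your own. Each camera call takes 0.05 s, during which the arm holds its last target. There are 200 camera calls.

## Working session

There is one attempt and no reset: what is moved stays moved. The work goes in short steps, Python scripts to look and compute and a shell command to move; the robot and the scene stay as the last step left them, time stands still between calls to the robot, and variables do not carry over. Pictures are saved under pics/ and viewed, about 8 in all and at most 12, crops included, and the job is handed in when it is done.

```bash
ls; mkdir -p pics; cat > h.py <<'E'
from plant import telemetry, vision, ctrl
import numpy as np, cv2
from scipy.spatial.transform import Rotation as Ro
def px2w(cam,u,v,z):
    m=vision.camera_model(cam);K=np.array(m['mtx']);R=np.array(m['R']);t=np.array(m['t'])
    c=-R.T@t; d=R.T@np.linalg.solve(K,[u,v,1.]); return c+d*(z-c[2])/d[2]
def w2px(cam,X):
    m=vision.camera_model(cam);p=np.array(m['mtx'])@(np.array(m['R'])@X+np.array(m['t'])); return p[:2]/p[2]
def st():
    s=telemetry.observe();R=Ro.from_quat(np.roll(s['orientation'],-1)).as_matrix()
    print('t',round(s['clock'],2),'p',np.round(s['position'],4),'F',np.round(s['wrist_force'],1),'w',round(s['width'],2));print('toolR',np.round(R,3).tolist());return s,R
E
python3 - <<'E'
from h import *
st()
for c in('scene','side'):
    cv2.imwrite(f'pics/{c}0.png',vision.camera(c))
    for q in ['tray_a','tray_a_far_l','tray_a_far_r','line','bottle_1','jar']:
        try: print(c,q,[(np.round(r['at'],3).tolist(),round(r['score'],2)) for r in vision.look_for(q,c)[:4]])
        except Exception as e: print(q,e)
E
```

```text
pics
t 0.0 p [0.2158 0.5861 0.1938] F [ 0.3 -0.2  0.7] w 1.0
toolR [[-0.938, 0.346, -0.0], [0.346, 0.938, -0.001], [-0.0, -0.001, -1.0]]
scene tray_a [([0.594, 0.155, 0.052], 0.84), ([0.547, -0.169, 0.057], 0.84), ([0.559, -0.365, 0.055], 0.61)]
scene tray_a_far_l [([0.594, 0.157, 0.055], 0.66)]
scene tray_a_far_r [([0.594, 0.157, 0.055], 0.66)]
scene line [([0.706, -0.077, 0.002], 0.64)]
scene bottle_1 [([0.633, -0.078, 0.057], 0.91), ([0.529, 0.022, 0.048], 0.86)]
scene jar [([0.445, 0.033, 0.04], 0.84)]
side tray_a [([0.557, -0.171, 0.056], 0.68), ([0.575, -0.358, 0.071], 0.67), ([0.593, 0.143, 0.056], 0.59)]
side tray_a_far_l [([0.591, 0.144, 0.059], 0.65)]
side tray_a_far_r [([0.591, 0.144, 0.059], 0.65)]
side line [([0.727, -0.019, -0.0], 0.71)]
side bottle_1 [([0.605, -0.078, 0.066], 0.75), ([0.505, 0.018, 0.052], 0.73)]
side jar [([0.421, 0.033, 0.039], 0.77)]
```

View pics/scene0.png

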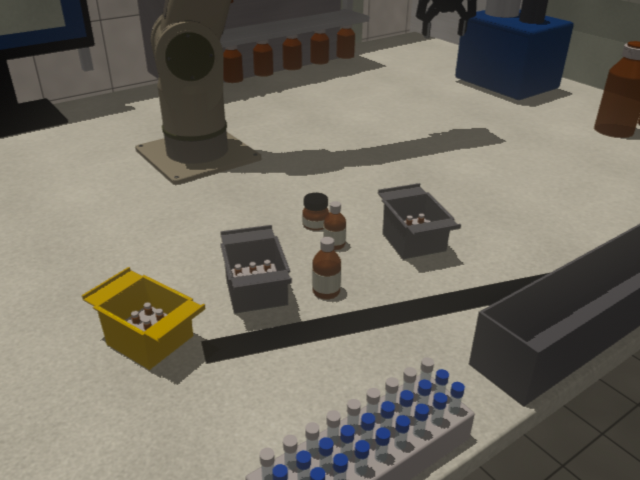

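View pics/side0.png

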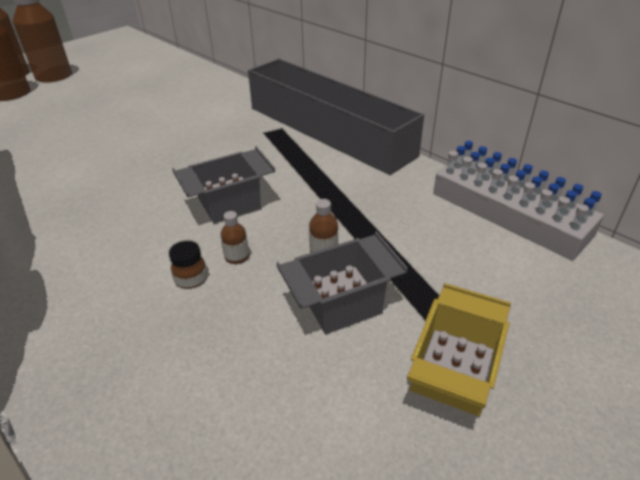

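```bash
python3 - <<'E'
import cv2,numpy as np
def c(f,u,v):
    i=cv2.imread(f'pics/{f}0.png')[v:v+100,u:u+133]; i=cv2.convertScaleAbs(i,alpha=1.8,beta=15);i=cv2.resize(i,(399,300),interpolation=cv2.INTER_CUBIC)
    for k in range(0,133,20): cv2.line(i,(3*k,0),(3*k,5),(0,0,255),1)
    for k in range(0,100,20): cv2.line(i,(0,3*k),(5,3*k),(0,0,255),1)
    return i
a=np.vstack([np.hstack([c('scene',355,175),c('side',160,140)]),np.hstack([c('scene',195,220),c('side',275,230)])])
cv2.imwrite('pics/c.png',a)
E
```

```text
(no output)
```

View pics/c.png

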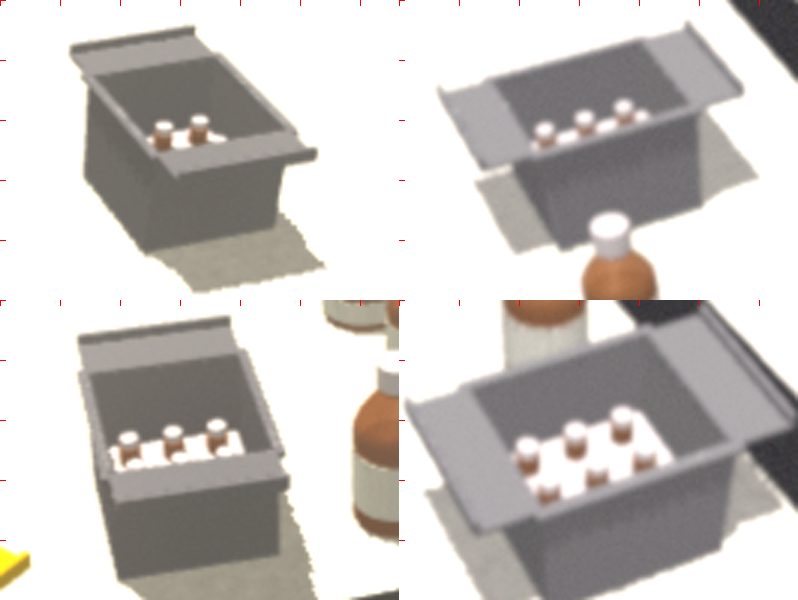

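```bash
python3 - <<'E'
from h import *
from scipy.optimize import least_squares
L={('scene',-1,-1):(378.3,190.3),('scene',-1,1):(420,184.3),('scene',1,1):(460.6,225),('scene',1,-1):(414,231.5),
('side',-1,1):(173.3,169.3),('side',-1,-1):(188.3,196),('side',1,1):(256.3,148),('side',1,-1):(274.7,170.7)}
R={('scene',-1,-1):(221.3,232.7),('scene',-1,1):(271.3,226),('scene',1,-1):(233,284.7),('scene',1,1):(291,278.7),
('side',-1,1):(277.3,263.3),('side',-1,-1):(302.7,307.3),('side',1,1):(376.3,231),('side',1,-1):(407,268.3)}
def X(p,a,b):
    c,s=np.cos(p[2]),np.sin(p[2]);x,y=a*.082,b*.045
    return np.array([p[0]+c*x-s*y,p[1]+s*x+c*y,.082])
for n,D,p0 in(('L',L,(.58,.15,0)),('R',R,(.55,-.17,0))):
    f=lambda p:np.concatenate([w2px(k[0],X(p,k[1],k[2]))-v for k,v in D.items()])
    r=least_squares(f,p0);print(n,np.round(r.x,4),'res',np.round(r.fun,1))
    for k in D:
        if k[0]=='side':print(k,np.round(X(r.x,k[1],k[2]),3))
i=cv2.imread('pics/scene0.png').max(2)
for u in(215,240,300,350,400,440,470,500):
    c=i[:,u];rows=np.where(c[255:370]<70)[0]+255
    print(u,rows.min(),rows.max(),np.round(px2w('scene',u,rows.min()-.5,0)[:2],3),np.round(px2w('scene',u,rows.max()+.5,0)[:2],3))
for c in('scene','side'):
    m=vision.camera_model(c);print(c,np.round(-np.array(m['R']).T@np.array(m['t']),2))
for n,u,v in(('b2',327,294),('b1',336,246),('jar',316,226)):print(n,px2w('scene',u,v,0))
E
```

```text
L [ 0.5953  0.1571 -0.3126] res [-2.2 -1.8 -1.5 -2.3 -1.  -1.3 -1.1  0.4 -0.4 -1.8 -1.1 -3.1  1.4 -2.8
  2.  -3.2]
('side', -1, 1) [0.531 0.225 0.082]
('side', -1, -1) [0.503 0.14  0.082]
('side', 1, 1) [0.687 0.175 0.082]
('side', 1, -1) [0.659 0.089 0.082]
R [ 0.5546 -0.1678 -0.3625] res [-3.3 -2.5 -1.7 -2.7 -0.7  1.9 -0.2 -1.1 -0.7 -1.6 -1.5 -3.2  0.9 -1.
  1.7 -1.8]
('side', -1, 1) [ 0.494 -0.097  0.082]
('side', -1, -1) [ 0.462 -0.181  0.082]
('side', 1, 1) [ 0.647 -0.155  0.082]
('side', 1, -1) [ 0.615 -0.239  0.082]
215 339 360 [ 0.618 -0.277] [ 0.66  -0.299]
240 255 355 [ 0.441 -0.131] [ 0.672 -0.264]
300 322 343 [ 0.661 -0.148] [ 0.703 -0.177]
350 312 333 [ 0.688 -0.067] [ 0.729 -0.1  ]
400 303 322 [0.718 0.015] [ 0.755 -0.019]
440 295 314 [0.741 0.085] [0.778 0.047]
470 289 364 [0.759 0.139] [0.885 0.001]
500 283 369 [0.778 0.195] [0.917 0.029]
scene [ 1.28 -0.57  0.64]
side [ 0.16 -0.53  0.58]
b2 [ 0.62886837 -0.07029048  0.        ]
b1 [0.5210952  0.03114697 0.        ]
jar [0.44097524 0.0422142  0.        ]
```

```bash
python3 -m crank '[0,-0.033,-0.0205,0,0,0,0, 0,-0.033,-0.0205,0,0,0,0, 0,-0.033,-0.0205,0,0,0,0, 0,-0.033,-0.0205,0,0,0,0, 0,-0.033,-0.0205,0,0,0,0, 0,-0.033,-0.0205,0,0,0,0, 0,-0.033,-0.0205,0,0,0,0, 0,-0.033,-0.0205,0,0,0,0, 0,-0.033,-0.0205,0,0,0,0, 0,-0.033,-0.0205,0,0,0,0, 0,-0.033,-0.0205,0,0,0,0, 0,-0.033,-0.0205,0,0,0,0]' 30; cat >> h.py <<'E'
def rel(name,yaw,o):
    "TCP in tray coords (mm) and pitch/yaw of tool relative to tray"
    s,R=st();d=s['position']-np.array([*o,0]);c,sn=np.cos(yaw),np.sin(yaw)
    T=np.array([[c,-sn,0],[sn,c,0],[0,0,1]]);p=T.T@d*1000;Rt=T.T@R
    print(name,'tcp in tray mm',np.round(p,1),'tilt fwd',round(float(np.arctan2(Rt[0,2],-Rt[2,2])),3),'yaw err',round(float(np.arctan2(-Rt[0,1],Rt[1,1])),3),'roll',round(float(Rt[1,2]),3),'q',np.round(s['q'],2));return p,R
LT=('L',-.3126,(.5953,.1571)); RT=('R',-.3625,(.5546,-.1678))
E
python3 -c "
from h import *
rel(*LT)
cv2.imwrite('pics/w1.png',vision.camera('wrist'))
for a in (-1,1):
  for b in(-1,1):
    c,s=np.cos(LT[1]),np.sin(LT[1]);x,y=a*.082,b*.045
    print(a,b,np.round(w2px('wrist',np.array([.5953+c*x-s*y,.1571+s*x+c*y,.082]))))
"
```

```text
clock: 1.7
position: [0.5081, 0.2124, 0.1934]
orientation: [-0.001, 0.166, 0.986, 0.003]
wrist_force: [1.7, 0.7, 0.1]
width: -0.001
t 1.7 p [0.5081 0.2124 0.1934] F [1.7 0.7 0.1] w -0.0
toolR [[-0.945, 0.328, -0.001], [0.328, 0.945, 0.007], [0.003, 0.006, -1.0]]
L tcp in tray mm [-100.    25.8  193.4] tilt fwd -0.003 yaw err -0.022 roll 0.006 q [-0.7   0.16  0.25  1.68 -0.05  1.3   0.8 ]
-1 -1 [244. 241.]
-1 1 [353. 237.]
1 -1 [261. 403.]
1 1 [354. 400.]
```

View pics/w1.png

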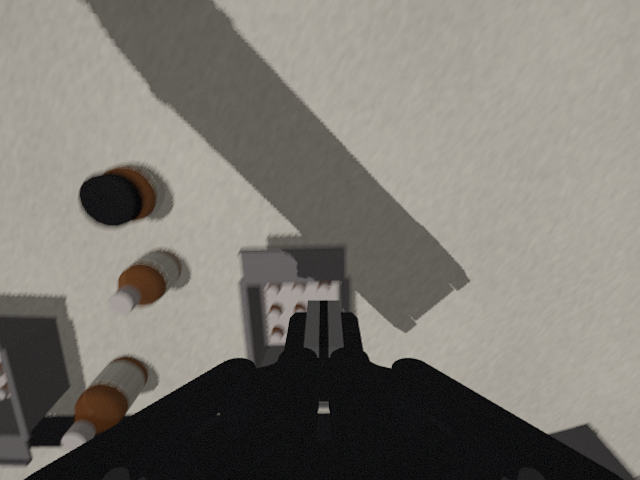

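```bash
python3 -c "
from h import *
c=np.array([np.cos(LT[1]),np.sin(LT[1])]);n=np.array([-c[1],c[0]])
for u,v in ((239,250),(346,247)):
  p=px2w('wrist',u,v,.082)[:2];d=p-np.array(LT[2]);print(p,'tray',d@c,d@n)
i=cv2.imread('pics/w1.png')[220:350,225:365];cv2.imwrite('pics/w1c.png',cv2.resize(cv2.convertScaleAbs(i,alpha=1.6),None,fx=4,fy=4,interpolation=2))
"
```

```text
[0.50935697 0.13230149] tray -0.07415161189039626 -0.05002707734406085
[0.53709961 0.21691471] tray -0.07377487075775882 0.039017347922453385
```

View pics/w1c.png

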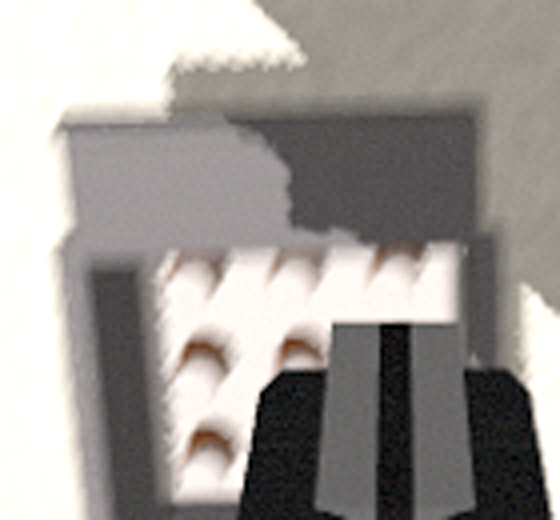

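```bash
sed -i "s/(.5953,.1571))/(.6007,.1496))/" h.py; python3 -m crank '[0,-0.011,-0.008,0.0225,0,-0.025,-0.005, 0,-0.011,-0.008,0.0225,0,-0.025,-0.005, 0,-0.011,-0.008,0.0225,0,-0.025,-0.005, 0,-0.011,-0.008,0.0225,0,-0.025,-0.005, 0,0,0,0,0,0,0]'; python3 -c "
from h import *
rel(*LT)"
```

```text
clock: 2.17
position: [0.5531, 0.1507, 0.1044]
orientation: [0.054, 0.166, 0.985, -0.006]
wrist_force: [-0.8, -0.9, -0.5]
width: -0.001
t 2.17 p [0.5531 0.1507 0.1044] F [-0.8 -0.9 -0.5] w -0.0
toolR [[-0.939, 0.327, 0.105], [0.325, 0.945, -0.031], [-0.109, 0.005, -0.994]]
L tcp in tray mm [-45.6 -13.6 104.4] tilt fwd 0.109 yaw err -0.02 roll 0.003 q [-0.64  0.21  0.29  1.82  0.01  1.03  0.87]
```

```bash
python3 -m crank '[0,0.009,0.007,0.004,0,0,-0.01, 0,0.009,0.007,0.004,0,0,-0.01, 0,0,0,0.005,0,0,0, 0,0,0,0,0,0,0]'; python3 -c "
from h import *
rel(*LT)"
```

```text
clock: 2.5
position: [0.5404, 0.1745, 0.0912]
orientation: [0.054, 0.154, 0.987, -0.006]
wrist_force: [0.2, -0.1, -0.3]
width: 0.003
t 2.5 p [0.5404 0.1745 0.0912] F [ 0.2 -0.1 -0.3] w 0.0
toolR [[-0.947, 0.305, 0.104], [0.304, 0.952, -0.028], [-0.108, 0.005, -0.994]]
L tcp in tray mm [-65.1   5.2  91.2] tilt fwd 0.108 yaw err 0.003 roll 0.006 q [-0.68  0.22  0.27  1.85  0.01  1.    0.84]
```

```bash
python3 -m crank '[0,0,-0.002,0.004,0,0,0, 0,0,-0.002,0.004,0,0,0, 0,0,0,0.003,0,0,0, 0,0,0,0.002,0,0,0]'; python3 -c "
from h import *
rel(*LT)"
```

```text
clock: 2.83
position: [0.5413, 0.173, 0.0797]
orientation: [0.055, 0.153, 0.987, -0.004]
wrist_force: [0.0, 0.8, -0.6]
width: -0.0
t 2.83 p [0.5413 0.173  0.0797] F [ 0.   0.8 -0.6] w -0.0
toolR [[-0.947, 0.302, 0.107], [0.301, 0.953, -0.025], [-0.11, 0.009, -0.994]]
L tcp in tray mm [-63.7   4.   79.7] tilt fwd 0.11 yaw err 0.006 roll 0.009 q [-0.67  0.23  0.27  1.86  0.01  0.97  0.85]
```

Now feel the ledge, then slide back to find the lip.

```bash
python3 -m crank '[0,0,0,0.002,0,0,0, 0,0,0,0.002,0,0,0]'; python3 -m crank '[0,0.003,0,0,0,0,0, 0,0.003,0,0,0,0,0]';  python3 -m crank '[0,0.003,0,0,0,0,0, 0,0.003,0,0,0,0,0]'; python3 -c "
from h import *
rel(*LT)"
```

```text
clock: 3.0
position: [0.542, 0.1725, 0.0754]
orientation: [0.055, 0.153, 0.987, -0.004]
wrist_force: [0.2, 0.5, 0.2]
width: 0.001
clock: 3.17
position: [0.5364, 0.1736, 0.0743]
orientation: [0.055, 0.154, 0.987, -0.004]
wrist_force: [0.7, 0.3, -0.2]
width: 0.005
clock: 3.33
position: [0.5301, 0.1755, 0.0736]
orientation: [0.055, 0.154, 0.987, -0.004]
wrist_force: [0.3, -0.9, -0.4]
width: 0.0
t 3.33 p [0.5301 0.1755 0.0736] F [ 0.3 -0.9 -0.4] w 0.0
toolR [[-0.947, 0.304, 0.107], [0.303, 0.953, -0.026], [-0.11, 0.008, -0.994]]
L tcp in tray mm [-75.1   3.   73.6] tilt fwd 0.11 yaw err 0.004 roll 0.009 q [-0.68  0.22  0.26  1.89  0.02  0.96  0.82]
```

```bash
python3 -c "
from h import *
o=[]
for c,u,v in(('scene',345,150),('side',150,115)):
    i=vision.camera(c)[v:v+100,u:u+133];o.append(cv2.resize(cv2.convertScaleAbs(i,alpha=1.8,beta=15),(399,300),interpolation=2))
    p=telemetry.observe()['position'];print(c,(w2px(c,np.array(p))-[u,v])*3)
cv2.imwrite('pics/d.png',np.hstack(o))"
```

```text
scene [161.93103765 127.41920889]
side [116.87212969 202.07976779]
```

View pics/d.png

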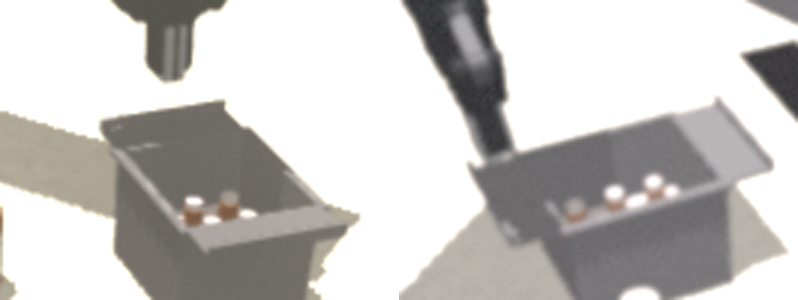

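```bash
python3 -c "
from h import *
A=[];B=[]
for c,u,v in(('scene',401,176.7),('side',182.3,166.7)):
    m=vision.camera_model(c);K,R,t=[np.array(m[k]) for k in('mtx','R','t')]
    P=K@np.c_[R,t];A+= [u*P[2]-P[0],v*P[2]-P[1]]
A=np.array(A);X=np.linalg.lstsq(A[:,:3],-A[:,3],rcond=None)[0];print('tri',X,[w2px(c,X) for c in('scene','side')])
for z in(.074,.09,.1,.11):print(z,px2w('scene',401,176.7,z),px2w('side',182.3,166.7,z))
st()"
```

```text
tri [0.5264208  0.18064611 0.10505338] [array([401.04362413, 176.61511119]), array([182.36555321, 166.83202334])]
0.074 [0.48319253 0.22343288 0.074     ] [0.55050145 0.22708878 0.074     ]
0.09 [0.50557628 0.20122821 0.09      ] [0.53817763 0.20338667 0.09      ]
0.1 [0.51956613 0.18735028 0.1       ] [0.53047524 0.18857286 0.1       ]
0.11 [0.53355597 0.17347236 0.11      ] [0.52277286 0.17375904 0.11      ]
t 3.43 p [0.5299 0.1758 0.0735] F [0.5 0.3 0.1] w -0.0
toolR [[-0.947, 0.303, 0.107], [0.302, 0.953, -0.025], [-0.109, 0.008, -0.994]]
```

```bash
python3 -m crank '[0,-0.005,-0.003,0.002,0,0,0, 0,-0.003,0,0.004,0,0,0, 0,0,0,0.004,0,0,0]'; python3 -m crank '[0,0,0,0.003,0,0,0, 0,0,0,0.002,0,0,0]';  python3 -m crank '[0,0,0,0.003,0,0,0, 0,0,0,0.002,0,0,0]';python3 -m crank '[0,0,0,0.002,0,0,0, 0,0,0,0.001,0,0,0]'; python3 -c "
from h import *
rel(*LT)"
```

```text
clock: 3.68
position: [0.5389, 0.1704, 0.0651]
orientation: [0.056, 0.153, 0.987, -0.004]
wrist_force: [0.9, -0.1, -0.1]
width: 0.0
clock: 3.85
position: [0.5398, 0.1695, 0.0589]
orientation: [0.055, 0.154, 0.987, -0.004]
wrist_force: [0.1, 0.8, -0.1]
width: -0.002
clock: 4.02
position: [0.5403, 0.1692, 0.053]
orientation: [0.055, 0.154, 0.987, -0.004]
wrist_force: [-0.4, -0.2, 0.5]
width: -0.002
clock: 4.18
position: [0.5404, 0.169, 0.0492]
orientation: [0.055, 0.154, 0.987, -0.004]
wrist_force: [0.7, -0.5, 0.4]
width: 0.001
t 4.18 p [0.5404 0.169  0.0492] F [ 0.7 -0.5  0.4] w 0.0
toolR [[-0.947, 0.304, 0.107], [0.303, 0.953, -0.025], [-0.11, 0.008, -0.994]]
L tcp in tray mm [-63.4  -0.   49.2] tilt fwd 0.11 yaw err 0.004 roll 0.009 q [-0.66  0.26  0.26  1.89 -0.    0.91  0.85]
```

```bash
python3 -m crank '[0,0,0,0.002,0,0,0, 0,0,0,0.001,0,0,0]'|grep -E "pos|wrist"; python3 -m crank '[0,0,0,0.002,0,0,0, 0,0,0,0.001,0,0,0]'|grep -E "pos|wrist";python3 -c "
from h import *
o=[]
for c,u,v in(('scene',345,150),('side',150,115)):
    i=vision.camera(c)[v:v+100,u:u+133];o.append(cv2.resize(cv2.convertScaleAbs(i,alpha=2.6,beta=25),(399,300),interpolation=2))
    p=telemetry.observe()['position'];print(c,(w2px(c,np.array(p))-[u,v])*3)
cv2.imwrite('pics/e.png',np.hstack(o))"
```

```text
position: [0.5406, 0.1691, 0.0458]
wrist_force: [-0.5, -0.1, -0.3]
position: [0.541, 0.1691, 0.0427]
wrist_force: [-0.5, 0.2, -0.2]
scene [162.31185033 179.13084061]
side [148.17812431 241.47954487]
```

View pics/e.png

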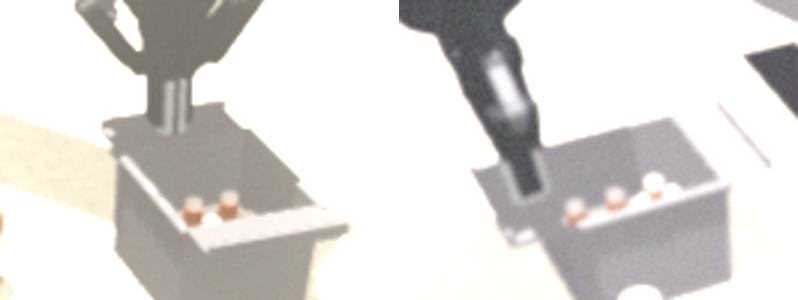

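```bash
for i in 1 2 3; do :; done; python3 -m crank '[0,0,0,0.002,0,0,0, 0,0,0,0.001,0,0,0]'|grep -E "pos|wrist"; python3 -m crank '[0,0,0,0.002,0,0,0, 0,0,0,0.001,0,0,0]'|grep -E "pos|wrist"; python3 -m crank '[0,0,0,0.002,0,0,0, 0,0,0,0.001,0,0,0]'|grep -E "pos|wrist"
```

```text
position: [0.5416, 0.1692, 0.0401]
wrist_force: [-5.2, -1.5, 10.7]
position: [0.5416, 0.1692, 0.0401]
wrist_force: [-9.2, -3.6, 13.4]
position: [0.5416, 0.1692, 0.0401]
wrist_force: [-5.9, -1.5, 9.9]
```

```bash
python3 -c "
from h import *
s,R=st()
m=vision.camera_model('wrist');c=-np.array(m['R']).T@np.array(m['t']);print('cam in tool',R.T@(c-s['position']))
for d in(0,-.02,-.037,-.045):
    p=np.array(s['position'])+R[:,2]*d
    print(d,w2px('wrist',p),w2px('wrist',p+R[:,0]*.011),w2px('wrist',p-R[:,0]*.011))
i=vision.camera('wrist')[270:430,250:400];cv2.imwrite('pics/f.png',cv2.resize(cv2.convertScaleAbs(i,alpha=1.8,beta=10),None,fx=3,fy=3))"
```

```text
t 5.12 p [0.5416 0.1692 0.0401] F [-5.9 -1.5  9.9] w -0.0
toolR [[-0.947, 0.304, 0.105], [0.304, 0.953, -0.023], [-0.108, 0.01, -0.994]]
cam in tool [ 0.08030269  0.00099881 -0.18022376]
0 [321.22576064 281.76835676] [321.16766234 262.36239492] [321.28184256 300.50080393]
-0.02 [321.04527106 298.86504756] [320.97723278 277.68192196] [321.11070011 319.23581384]
-0.037 [320.858444  316.5620495] [320.77934196 293.60168614] [320.93421537 338.55564731]
-0.045 [320.75694902 326.17605742] [320.6715045  302.27690968] [320.83862196 349.02028346]
```

View pics/f.png

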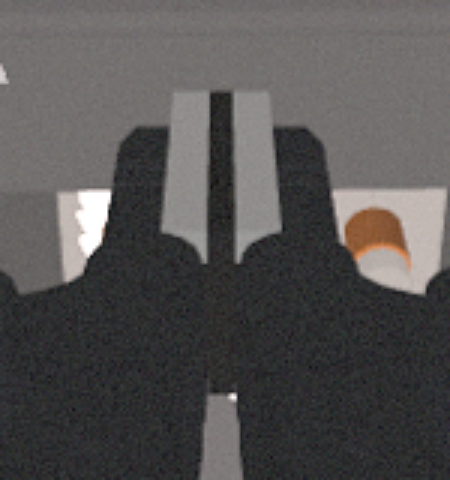

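```bash
cat >> h.py <<'E'
B=.038
def tip(T):
    s,R=st();c,sn=np.cos(T[1]),np.sin(T[1]);M=np.array([[c,sn,0],[-sn,c,0],[0,0,1]])
    p=M@(s['position']-R[:,2]*B-np.array([*T[2],0]))*1000;Rt=M@R;al=np.arctan2(Rt[0,2],-Rt[2,2])
    F=M@s['wrist_force'];dx,dz=p[0]+46,p[2]
    th=np.arctan2(-dx,dz)-np.arctan2(21,76)
    print(T[0],'tip',np.round(p,1),'tilt',round(al,3),'yaw',round(float(np.arctan2(-Rt[0,1],Rt[1,1])),3),'roll',round(Rt[1,2],3),'F tray',np.round(F,1),'theta~',round(th,3),'r',round(np.hypot(dx,dz),1));return p,al,Rt
def plan(T,th,al,n):
    "shift per row in tool axes (mm) to reach tray angle th with tool tilt al in n rows"
    p,a0,Rt=tip(T)
    d=al-th;dx=-32+11*np.cos(d);dz=76+11*abs(np.sin(d))
    q=np.array([-46+np.cos(th)*dx-np.sin(th)*dz,np.sin(th)*dx+np.cos(th)*dz])
    cmd0=p[[0,2]]+38*np.array([np.sin(a0),-np.cos(a0)]);cmd1=q+38*np.array([np.sin(al),-np.cos(al)])
    v=cmd1-cmd0;am=(a0+al)/2
    print('target tip',np.round(q,1),'per row tool x',round((-v[0]*np.cos(am)-v[1]*np.sin(am))/n,2),'z',round((v[0]*np.sin(am)-v[1]*np.cos(am))/n,2),'ry',round(-(al-a0)/n,4))
E
python3 -m crank '[0,0.002,0,-0.002,0,0,0, 0,0.003,0,0,0,0,0, 0,0,0,0,0,0,0]'|grep -E "pos|wrist";python3 -m crank '[0,0.002,0,0,0,0,0, 0,0.002,0,0,0,0,0]'|grep -E "pos|wrist"; python3 -c "
from h import *
tip(LT)"
```

```text
position: [0.5367, 0.171, 0.0422]
wrist_force: [0.5, -0.2, -0.5]
position: [0.5328, 0.1722, 0.0415]
wrist_force: [-0.7, 0.3, -0.8]
t 5.58 p [0.5328 0.1722 0.0415] F [-0.7  0.3 -0.8] w 0.0
toolR [[-0.946, 0.305, 0.107], [0.304, 0.952, -0.023], [-0.108, 0.011, -0.994]]
L tip [-75.7   0.2  79.3] tilt 0.109 yaw 0.003 roll 0.011 F tray [-0.8  0.1 -0.8] theta~ 0.089 r 84.7
```

```bash
python3 -m crank '[0,0.0015,0,0,0,0,0, 0,0.001,0,0,0,0,0]'|grep -E "pos|wrist";python3 -m crank '[0,0.0015,0,0,0,0,0, 0,0.001,0,0,0,0,0]'|grep -E "pos|wrist"
```

```text
position: [0.5305, 0.173, 0.0411]
wrist_force: [1.2, -0.8, -0.1]
position: [0.5284, 0.1737, 0.0409]
wrist_force: [2.1, 0.3, -0.2]
```

```bash
python3 -m crank '[0,0.001,0,0,0,0,0, 0,0.001,0,0,0,0,0]'|grep -E "pos|wrist"; python3 -c "
from h import *
tip(LT)"
```

```text
position: [0.5266, 0.1743, 0.0407]
wrist_force: [1.5, -0.8, 0.5]
t 6.08 p [0.5266 0.1743 0.0407] F [ 1.5 -0.8  0.5] w 0.0
toolR [[-0.946, 0.305, 0.109], [0.304, 0.952, -0.023], [-0.111, 0.011, -0.994]]
L tip [-82.3   0.2  78.5] tilt 0.111 yaw 0.003 roll 0.012 F tray [ 1.7 -0.3  0.5] theta~ 0.164 r 86.4
```

```bash
python3 -c "
from h import *
i=vision.camera('wrist')[230:390,220:430];a=cv2.resize(cv2.convertScaleAbs(i,alpha=1.8,beta=10),None,fx=2,fy=2,interpolation=2)
i=vision.camera('side')[115:215,150:283];b=cv2.resize(cv2.convertScaleAbs(i,alpha=2.2,beta=10),(426,320),interpolation=2)
cv2.imwrite('pics/g.png',np.hstack([a,b[:320,:370]]))"
```

```text
(no output)
```

View pics/g.png

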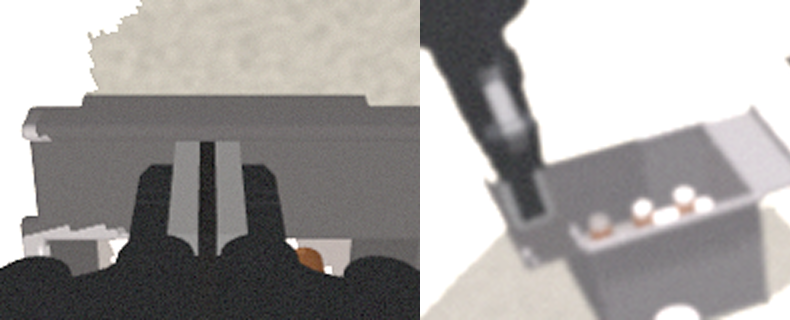

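```bash
sed -i "s/(.6007,.1496))/(.588,.1537))/" h.py; python3 -c "
from h import *
plan(LT,.3,.38,7)"
```

```text
t 6.18 p [0.5265 0.1743 0.0407] F [ 1.5 -0.9  1. ] w 0.0
toolR [[-0.946, 0.305, 0.109], [0.304, 0.952, -0.023], [-0.11, 0.011, -0.994]]
L tip [-69.1   0.3  78.5] tilt 0.111 yaw 0.003 roll 0.012 F tray [ 1.7 -0.4  1. ] theta~ 0.016 r 81.8
target tip [-88.8  67.2] per row tool x 1.67 z 0.88 ry -0.0385
```

```bash
python3 -m crank '[0,0.001,0,0.002,0,-0.01,0, 0,0.0018,0,0.0014,0,-0.038,0, 0,0.0018,0,0.001,0,-0.038,0, 0,0.0018,0,0.001,0,-0.038,0]'|grep wrist; python3 -c "
from h import *
plan(LT,.3,.38,4)"
```

```text
wrist_force: [-2.5, -2.3, 7.2]
t 6.52 p [0.5238 0.1757 0.0376] F [-2.5 -2.3  7.2] w -0.0
toolR [[-0.923, 0.308, 0.232], [0.303, 0.951, -0.06], [-0.239, 0.015, -0.971]]
L tip [-77.    0.6  74.5] tilt 0.241 yaw -0.001 roll 0.014 F tray [-1.6 -2.9  7.2] theta~ 0.124 r 80.7
target tip [-88.8  67.2] per row tool x 2.06 z 0.83 ry -0.0347
```

```bash
python3 -m crank '[0,0.0026,0,0.001,0,-0.035,0, 0,0.0024,0,0.001,0,-0.035,0, 0,0.0022,0,0.0008,0,-0.035,0, 0,0.0022,0,0.0008,0,-0.035,0]'|grep wrist; python3 -c "
from h import *
plan(LT,.6,.62,6)"
```

```text
wrist_force: [2.0, -0.7, -0.3]
t 6.85 p [0.5156 0.1789 0.0322] F [ 2.  -0.7 -0.3] w -0.0
toolR [[-0.878, 0.308, 0.367], [0.291, 0.951, -0.101], [-0.38, 0.018, -0.925]]
L tip [-91.1   1.1  67.3] tilt 0.39 yaw -0.0 roll 0.017 F tray [ 2.1 -0.1 -0.3] theta~ 0.321 r 81.0
target tip [-106.4   51. ] per row tool x 2.08 z 1.14 ry -0.0384
```

```bash
python3 -m crank '[0,0.001,0,0.0025,0,-0.02,0, 0,0.001,0,0.0025,0,-0.02,0]'|grep wrist; python3 -c "
from h import *
plan(LT,.6,.62,5)
i=vision.camera('scene')[140:265,345:495];j=vision.camera('side')[115:240,130:280]
cv2.imwrite('pics/k.png',cv2.resize(cv2.convertScaleAbs(np.hstack([i,j]),alpha=2,beta=15),(800,333),interpolation=2))"
```

```text
wrist_force: [-7.0, 0.1, 10.6]
t 7.02 p [0.5139 0.1811 0.0269] F [-7.   0.1 10.6] w -0.0
toolR [[-0.862, 0.305, 0.404], [0.285, 0.952, -0.11], [-0.419, 0.02, -0.908]]
L tip [-94.8   2.5  61.4] tilt 0.432 yaw 0.003 roll 0.019 F tray [-6.7 -2.  10.6] theta~ 0.402 r 78.5
target tip [-106.4   51. ] per row tool x 1.61 z 0.63 ry -0.0376
```

View pics/k.png

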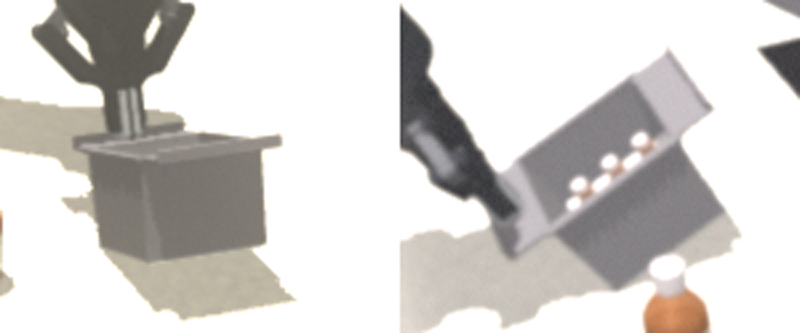

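```bash
python3 -m crank '[0,0.0025,0,0.0006,0,-0.036,0, 0,0.0023,0,0.0008,0,-0.036,0, 0,0.0023,0,0.0008,0,-0.036,0, 0,0.0023,0,0.0008,0,-0.036,0]'|grep wrist; python3 -c "
from h import *
plan(LT,.85,.8,5)"
```

```text
wrist_force: [0.6, -1.1, -0.0]
t 7.45 p [0.5077 0.1845 0.0207] F [ 0.6 -1.1 -0. ] w 0.0
toolR [[-0.792, 0.303, 0.53], [0.266, 0.953, -0.147], [-0.549, 0.025, -0.835]]
L tip [-106.7    3.8   52.4] tilt 0.582 yaw 0.004 roll 0.023 F tray [ 0.9 -0.9 -0. ] theta~ 0.589 r 80.2
target tip [-117.4   34.7] per row tool x 2.24 z 1.37 ry -0.0436
```

```bash
python3 -m crank '[0,0.0018,0,0.0022,0,-0.035,0, 0,0.002,0,0.0018,0,-0.035,0, 0,0.002,0,0.0016,0,-0.035,0]'|grep wrist; python3 -c "
from h import *
plan(LT,.85,.8,4)"
```

```text
wrist_force: [-1.6, -0.2, 1.7]
t 7.7 p [0.5049 0.1871 0.0127] F [-1.6 -0.2  1.7] w 0.0
toolR [[-0.729, 0.3, 0.615], [0.249, 0.953, -0.17], [-0.638, 0.029, -0.77]]
L tip [-113.6    5.2   42. ] tilt 0.692 yaw 0.008 roll 0.027 F tray [-1.5 -0.7  1.7] theta~ 0.745 r 79.6
target tip [-117.4   34.7] per row tool x 0.91 z 0.69 ry -0.0271
```

```bash
python3 -m crank '[0,0.002,-0.0008,0.0014,0,-0.036,0, 0,0.002,-0.0008,0.0014,0,-0.036,0, 0,0.002,-0.0008,0.0014,0,-0.036,0, 0,0.002,-0.0008,0.0014,0,-0.036,0]'|grep wrist; python3 -c "
from h import *
plan(LT,1.1,1.0,4)"
```

```text
wrist_force: [1.0, -0.2, -0.1]
t 8.03 p [0.5006 0.1874 0.003 ] F [ 1.  -0.2 -0.1] w -0.0
toolR [[-0.629, 0.295, 0.719], [0.221, 0.955, -0.199], [-0.746, 0.034, -0.666]]
L tip [-121.8    4.    28.3] tilt 0.842 yaw 0.013 roll 0.032 F tray [ 1.   0.1 -0.1] theta~ 0.944 r 80.9
target tip [-124.3   16.2] per row tool x 1.27 z 1.34 ry -0.0395
```

```bash
python3 -m crank '[0,0.0015,-0.0005,0.0022,0,-0.035,0, 0,0.0015,-0.0005,0.0018,0,-0.035,0, 0,0.0015,-0.0005,0.0016,0,-0.035,0, 0,0.001,0,0.001,0,-0.02,0]'|grep wrist; python3 -c "
from h import *
plan(LT,1.1,1.0,4)"
```

```text
wrist_force: [-1.0, -1.8, 15.0]
t 8.37 p [ 0.4999  0.1883 -0.0063] F [-1.  -1.8 15. ] w -0.0
toolR [[-0.53, 0.288, 0.798], [0.191, 0.957, -0.218], [-0.826, 0.037, -0.562]]
L tip [-125.9    4.4   15. ] tilt 0.973 yaw 0.02 roll 0.038 F tray [-0.4 -2.  15. ] theta~ 1.115 r 81.3
target tip [-124.3   16.2] per row tool x -0.73 z 0.18 ry -0.0067
```

```bash
python3 -m crank '[0,0,0,0,0,0,0, 0,0,0,0,0,0,0, 0,0,0,0,0,0,0, 0,0,0,0,0,0,0, 0,0,0,0,0,0,0, 0,0,0,0,0,0,0]'|grep wrist; python3 -c "
from h import *
im=vision.camera('scene');cv2.imwrite('pics/Lup.png',im)
print('stamp',vision.look_for('stamp','scene'));tip(LT)
i=cv2.cvtColor(im,6)[140:260:6,360:480:4]
print('\n'.join(''.join('%4d'%v for v in r) for r in i))"
```

```text
wrist_force: [0.8, -1.0, 1.7]
stamp [{'at': [0.5482, 0.1611, 0.0897], 'score': 0.89}]
t 8.97 p [ 0.4998  0.1884 -0.0053] F [ 0.1 -0.8  1.7] w 0.0
toolR [[-0.525, 0.286, 0.802], [0.189, 0.958, -0.218], [-0.83, 0.037, -0.557]]
L tip [-126.1    4.4   15.8] tilt 0.98 yaw 0.023 roll 0.039 F tray [ 0.3 -0.7  1.7] theta~ 1.106 r 81.6
  40  42  40  39  40  80 163 164 166 165 166 167 169 168 169 168 169 169 170 169 168 168 168 171 168 173 173 171 173 167
  35  34  34  34  35  35 160 165 164 165 164 167 164 168 164 168 169 170 169 169 169 172 169 171 170 170 172 170 171 172
  34  33  34  34  33  35  47 161 161 163 163 164 163 165 165 166 168 168 169 170 169 169 170 171 170 172 171 169 172 170
  38  37  37  36  37  38  39  46 139 133 116  93  85  82  83  84  84  80 167 170 171 170 168 170 170 171 174 173 172 173
  37  36  35  38  36  38  44  50  48  48  48  49  51  51  52  52  53 139 165 168 168 169 171 173 174 173 177 176 175 174
  33  35  34  36  35  37  47  47  47  48  48  50  51  52  52  53  53 159 166 168 168 169 170 173 171 174 177 175 175 174
  37  41  32  32  33  46  52  48  48  48  48 
[... 948 characters left out ...]
 54  81  49  35  35  35  36  40  71  83  82  84  85 164 165 166 166 168 168 168 167 171 166 169
 167 166 167 168 165 129  81  81  81  81  82  82  84  83  84  84  84  84  84 140 167 169 169 169 166 166 167 171 168 168
 168 164 167 167 167 167 166  86  84  82  84  83  85  84  84  85  85  84  85  84 142 167 170 169 169 168 167 164 164 170
 169 166 171 169 172 167 171 169 160  87  84  83  86  87  87 110 140 160 165 168 169 166 166 170 162 165 165 170 167 165
 164 165 165 166 169 168 173 170 168 171 170 165 168 168 164 163 166 168 161 169 164 165 165 166 167 172 169 170 166 167
 166 171 169 165 167 170 168 173 170 171 169 168 169 164 168 169 170 169 169 164 170 166 166 168 167 169 166 166 169 170
```

```bash
python3 -c "
from h import *
plan(LT,.85,.8,6)" | tail -1; python3 -m crank '[0,-0.0015,0,-0.0014,0,0.03,0, 0,-0.0015,0,-0.0014,0,0.03,0, 0,-0.0015,0,-0.0014,0,0.03,0, 0,-0.0015,0,-0.0014,0,0.03,0, 0,-0.0015,0,-0.0014,0,0.03,0]'|grep wrist; python3 -c "
from h import *
plan(LT,.85,.8,4)
plan(LT,.6,.6,10)"|grep -v t
```

```text
target tip [-117.4   34.7] per row tool x -2.23 z -0.86 ry 0.03
wrist_force: [-0.1, 0.7, 0.3]
```

```bash
python3 -c "
from h import *
plan(LT,.6,.6,10)"
```

```text
t 9.38 p [0.4959 0.1896 0.0019] F [-0.1  0.7  0.3] w 0.0
toolR [[-0.648, 0.28, 0.708], [0.215, 0.959, -0.183], [-0.73, 0.034, -0.682]]
L tip [-126.4    4.2   27.9] tilt 0.819 yaw 0.029 roll 0.044 F tray [-0.3  0.6  0.3] theta~ 0.968 r 85.1
target tip [-106.2   50.9] per row tool x -2.2 z -0.43 ry 0.0219
```

```bash
python3 -m crank '[0,-0.003,0,0.0006,0,0.02,0, 0,-0.0026,0,0.0002,0,0.02,0, 0,-0.0024,0,-0.0004,0,0.022,0]'|grep wrist; python3 -c "
from h import *
plan(LT,.6,.6,7)
print([(r['at'],r['score']) for r in (vision.camera('scene') is not None and vision.look_for('stamp','scene'))])"
```

```text
wrist_force: [-2.9, 0.6, 1.8]
t 9.63 p [0.5002 0.1893 0.0072] F [-2.9  0.6  1.8] w 0.0
toolR [[-0.696, 0.277, 0.663], [0.226, 0.96, -0.164], [-0.682, 0.036, -0.731]]
L tip [-120.4    5.    34.9] tilt 0.75 yaw 0.032 roll 0.048 F tray [-2.9 -0.3  1.8] theta~ 0.862 r 82.1
target tip [-106.2   50.9] per row tool x -2.18 z -0.52 ry 0.0215
[([0.5727, 0.1518, 0.0888], 0.8)]
```

```bash
python3 -m crank '[0,-0.0021,0,-0.0007,0,0.023,0, 0,-0.0021,0,-0.0007,0,0.023,0, 0,-0.0021,0,-0.0007,0,0.023,0, 0,-0.0021,0,-0.0007,0,0.023,0, 0,-0.0021,0,-0.0007,0,0.023,0]'|grep wrist; python3 -c "
from h import *
plan(LT,.3,.35,10)"
```

```text
wrist_force: [-3.1, 0.6, 2.4]
t 10.15 p [0.5027 0.1885 0.0145] F [-3.1  0.6  2.4] w -0.0
toolR [[-0.77, 0.274, 0.576], [0.241, 0.961, -0.135], [-0.591, 0.035, -0.806]]
L tip [-114.3    5.    45.1] tilt 0.632 yaw 0.035 roll 0.049 F tray [-3.2 -0.4  2.4] theta~ 0.718 r 81.8
target tip [-88.7  66.9] per row tool x -2.22 z -0.72 ry 0.0282
```

```bash
python3 -m crank '[0,-0.0024,0,-0.0008,0,0.03,0, 0,-0.0024,0,-0.0008,0,0.03,0, 0,-0.0024,0,-0.0008,0,0.03,0, 0,-0.0024,0,-0.0008,0,0.03,0, 0,-0.0024,0,-0.0008,0,0.03,0, 0,-0.0024,0,-0.0008,0,0.03,0]'|grep wrist; python3 -c "
from h import *
plan(LT,.1,.15,8)"
```

```text
wrist_force: [-3.8, 0.0, 4.0]
t 10.65 p [0.5067 0.1875 0.0226] F [-3.8  0.   4. ] w -0.0
toolR [[-0.867, 0.269, 0.419], [0.256, 0.963, -0.089], [-0.427, 0.03, -0.904]]
L tip [-104.     5.5   57. ] tilt 0.441 yaw 0.04 roll 0.044 F tray [-3.6 -1.2  4. ] theta~ 0.525 r 81.3
target tip [-74.6  74.1] per row tool x -2.77 z -0.97 ry 0.0363
```

```bash
python3 -m crank '[0,-0.0026,-0.0005,-0.001,0,0.025,-0.003, 0,-0.0026,-0.0005,-0.001,0,0.025,-0.003, 0,-0.0026,-0.0005,-0.001,0,0.025,-0.003, 0,-0.0026,-0.0005,-0.001,0,0.025,-0.003, 0,-0.0026,-0.0005,-0.001,0,0.025,-0.003, 0,-0.0026,-0.0005,-0.001,0,0.025,-0.003]'|grep wrist; python3 -c "
from h import *
plan(LT,.05,.12,8)"
```

```text
wrist_force: [-0.7, -0.4, 2.6]
t 11.15 p [0.5146 0.1825 0.0313] F [-0.7 -0.4  2.6] w 0.0
toolR [[-0.928, 0.251, 0.274], [0.246, 0.968, -0.053], [-0.279, 0.019, -0.96]]
L tip [-89.2   3.5  67.8] tilt 0.281 yaw 0.058 roll 0.034 F tray [-0.5 -0.6  2.6] theta~ 0.298 r 80.4
target tip [-70.8  75.6] per row tool x -1.69 z -0.51 ry 0.0201
```

```bash
python3 -m crank '[0,-0.0018,0,-0.0006,0,0.018,0.004, 0,-0.0018,0,-0.0006,0,0.018,0.004, 0,-0.0018,0,-0.0006,0,0.018,0.004, 0,-0.0018,0,-0.0006,0,0.018,0.004, 0,-0.0018,0,-0.0006,0,0.018,0.004, 0,-0.0018,0,-0.0006,0,0.018,0.004]'|grep wrist; python3 -m crank '[0,-0.0018,0,-0.0008,0,0.015,0, 0,-0.0018,0,-0.0008,0,0.015,0, 0,-0.0015,0,-0.001,0,0.01,0, 0,-0.0015,0,-0.002,0,0,0]'|grep wrist;python3 -c "
from h import *
plan(LT,.0,.1,8)"
```

```text
wrist_force: [1.3, 0.1, 0.3]
wrist_force: [2.1, -0.6, 0.5]
t 11.98 p [0.5276 0.1764 0.039 ] F [ 2.1 -0.6  0.5] w 0.0
toolR [[-0.953, 0.279, 0.118], [0.278, 0.96, -0.02], [-0.119, 0.013, -0.993]]
L tip [-69.    2.4  76.7] tilt 0.119 yaw 0.03 roll 0.017 F tray [2.2 0.  0.5] theta~ 0.021 r 80.0
target tip [-67.1  77.1] per row tool x -0.15 z -0.03 ry 0.0023
```

```bash
python3 -m crank '[0,-0.006,0,-0.006,0,0,0, 0,-0.003,0,-0.025,0,0,0, 0,0,0,-0.03,0,0,0, 0,0,0,-0.03,0,0,0, 0,-0.003,-0.02,-0.01,0,0,0.009, 0,-0.006,-0.034,0,0,0,0.009, 0,-0.006,-0.034,0,0,0,0.009, 0,-0.006,-0.034,0,0,0,0.009, 0,-0.006,-0.034,0,0,0,0.009, 0,-0.006,-0.034,0,0,0,0.009, 0,-0.006,-0.034,0,0,0,0.009, 0,-0.006,-0.034,0,0,0,0.009]'|grep wrist; python3 -m crank '[0,-0.004,-0.02,0,0,0,0, 0,0,0,0,0,0,0, 0,0,0,0,0,0,0]'|grep wrist;python3 -c "
from h import *
p,al,Rt=tip(RT)
im=vision.camera('wrist');cv2.imwrite('pics/w2.png',im)
for a in (-1,1):
  for b in(-1,1):
    c,s=np.cos(RT[1]),np.sin(RT[1]);x,y=a*.082,b*.045
    print(a,b,np.round(w2px('wrist',np.array([RT[2][0]+c*x-s*y,RT[2][1]+s*x+c*y,.082]))))
i=vision.camera('scene')[160:310,200:500]
cv2.imwrite('pics/m.png',np.vstack([cv2.convertScaleAbs(cv2.resize(im[130:420,140:540],(800,580)),alpha=1.6)]))
cv2.imwrite('pics/s2.png',vision.camera('scene'));cv2.imwrite('pics/d2.png',vision.camera('side'))
"
```

```text
wrist_force: [0.8, 0.2, 0.4]
wrist_force: [-0.8, 1.0, -0.0]
t 13.23 p [ 0.4794 -0.1135  0.1521] F [-0.8  1.  -0. ] w -0.0
toolR [[-0.932, 0.343, 0.117], [0.344, 0.939, -0.018], [-0.116, 0.023, -0.993]]
R tip [-94.   23.2 189.8] tilt 0.116 yaw 0.012 roll 0.025 F tray [-1.1  0.7 -0. ] theta~ -0.022 r 195.8
-1 -1 [221. 240.]
-1 1 [348. 240.]
1 -1 [240. 408.]
1 1 [341. 407.]
```

```bash
python3 -m crank '[0,-0.006,-0.0075,0.028,0,0,0.004, 0,-0.006,-0.0075,0.028,0,0,0.004, 0,-0.005,-0.0075,0.026,0,0,0.004, 0,0,0,0.008,0,0,0, 0,0,0,0,0,0,0]'|grep wrist;python3 -c "
from h import *
tip(RT)"
```

```text
wrist_force: [-0.1, 0.3, 0.7]
t 13.85 p [ 0.503  -0.1338  0.0626] F [-0.1  0.3  0.7] w -0.0
toolR [[-0.932, 0.34, 0.122], [0.341, 0.94, -0.015], [-0.12, 0.027, -0.992]]
R tip [-64.8  12.4 100.3] tilt 0.119 yaw 0.015 roll 0.029 F tray [-0.2  0.2  0.7] theta~ -0.084 r 102.1
```

```bash
python3 -m crank '[0,0.001,-0.006,0.006,0,0,0.005, 0,0.001,-0.006,0.006,0.01,0,0.005, 0,0,0,0.004,0.01,0,0, 0,0,0,0.002,0,0,0]'|grep wrist;python3 -m crank '[0,0,0,0.002,0,0,0, 0,0,0,0.001,0,0,0]'|grep wrist; python3 -c "
from h import *
tip(RT)"
```

```text
wrist_force: [0.8, -0.4, -0.8]
wrist_force: [0.0, -0.8, -0.2]
t 14.35 p [ 0.5013 -0.1427  0.0433] F [ 0.  -0.8 -0.2] w -0.0
toolR [[-0.93, 0.349, 0.118], [0.347, 0.937, -0.035], [-0.123, 0.008, -0.992]]
R tip [-63.4   4.3  81. ] tilt 0.123 yaw 0.006 roll 0.009 F tray [ 0.3 -0.8 -0.2] theta~ -0.058 r 82.8
```

```bash
python3 -m crank '[0,0,-0.003,0.002,0,0,0, 0,0,0,0.001,0,0,0]'|grep wrist;python3 -m crank '[0,0,0,0.0015,0,0,0]'|grep -E 'pos|wrist'; python3 -m crank '[0,0,0,0.0015,0,0,0]'|grep -E 'pos|wrist'; python3 -m crank '[0,0.0005,0,-0.0015,0,0,0,0,0.0025,0,0,0,0,0,0,0.0025,0,0,0,0,0]'|grep -E 'pos|wrist'; python3 -m crank '[0,0.0015,0,0,0,0,0, 0,0.0015,0,0,0,0,0]'|grep -E 'pos|wrist'; python3 -c "
from h import *
tip(RT)"
```

```text
wrist_force: [0.1, -0.9, -0.1]
position: [0.5015, -0.1455, 0.04]
wrist_force: [-14.5, 4.8, 32.3]
position: [0.5015, -0.1454, 0.0399]
wrist_force: [-19.0, 4.7, 35.0]
position: [0.4969, -0.1438, 0.0421]
wrist_force: [-0.5, -0.6, 0.4]
position: [0.4943, -0.1429, 0.0418]
wrist_force: [2.1, -0.6, 0.7]
t 15.1 p [ 0.4943 -0.1429  0.0418] F [ 2.1 -0.6  0.7] w 0.0
toolR [[-0.929, 0.349, 0.123], [0.348, 0.937, -0.033], [-0.127, 0.012, -0.992]]
R tip [-70.    1.4  79.4] tilt 0.127 yaw 0.006 roll 0.012 F tray [2.2 0.2 0.7] theta~ 0.024 r 83.0
```

```bash
python3 -m crank '[0,0.001,0,0.0015,0,-0.01,0, 0,0.0018,0,0.0014,0,-0.035,0, 0,0.002,0,0.001,0,-0.036,0, 0,0.002,0,0.001,0,-0.036,0, 0,0.002,0,0.001,0,-0.036,0]'|grep wrist; python3 -c "
from h import *
plan(RT,.45,.5,6)"
```

```text
wrist_force: [-4.7, -0.5, 12.9]
t 15.52 p [ 0.4915 -0.1414  0.0382] F [-4.7 -0.5 12.9] w 0.01
toolR [[-0.895, 0.35, 0.277], [0.339, 0.937, -0.089], [-0.291, 0.014, -0.957]]
R tip [-79.4   1.8  74.6] tilt 0.295 yaw 0.005 roll 0.015 F tray [-4.2 -2.1 12.9] theta~ 0.151 r 81.7
target tip [-98.2  59.8] per row tool x 2.56 z 1.06 ry -0.0342
```

```bash
python3 -m crank '[0,0.0026,0,0.0009,0,-0.03,0, 0,0.0026,0,0.0009,0,-0.03,0, 0,0.0024,0,0.001,0,-0.032,0, 0,0.0023,0,0.0012,0,-0.032,0]'|grep wrist; python3 -c "
from h import *
plan(RT,.6,.62,6)"
```

```text
wrist_force: [-8.8, 0.2, 13.5]
t 15.85 p [ 0.4848 -0.1385  0.0333] F [-8.8  0.2 13.5] w -0.0
toolR [[-0.849, 0.35, 0.397], [0.325, 0.937, -0.132], [-0.418, 0.017, -0.908]]
R tip [-91.6   2.   67.8] tilt 0.431 yaw 0.005 roll 0.018 F tray [-8.3 -2.9 13.5] theta~ 0.322 r 81.7
target tip [-106.4   51. ] per row tool x 2.34 z 1.17 ry -0.0315
```

```bash
python3 -m crank '[0,0.0028,0,0.0006,0,-0.03,0, 0,0.0026,0,0.0008,0,-0.032,0, 0,0.0024,0,0.001,0,-0.034,0, 0,0.0024,0,0.001,0,-0.036,0]'|grep wrist; python3 -c "
from h import *
plan(RT,.85,.8,6)"
```

```text
wrist_force: [1.0, 0.1, 0.8]
t 16.18 p [ 0.4821 -0.1375  0.0324] F [1.  0.1 0.8] w -0.0
toolR [[-0.822, 0.346, 0.452], [0.312, 0.938, -0.152], [-0.476, 0.016, -0.879]]
R tip [-96.6   1.9  65.8] tilt 0.496 yaw 0.009 roll 0.018 F tray [0.9 0.4 0.8] theta~ 0.386 r 83.0
target tip [-117.4   34.7] per row tool x 3.96 z 2.03 ry -0.0506
```

```bash
python3 -m crank '[0,0.002,0,0.0014,0,-0.02,0, 0,0.002,0,0.0014,0,-0.02,0, 0,0.002,0,0.0014,0,-0.02,0]'|grep wrist; python3 -c "
from h import *
plan(RT,.85,.8,6)
vision.camera('side');print([(np.round(r['at'],3),r['score']) for r in vision.look_for('tray_a','side')])
im=vision.camera('scene');print(vision.look_for('stamp','scene'))
cv2.imwrite('pics/n.png',cv2.resize(cv2.convertScaleAbs(np.hstack([im[190:315,180:330],vision.camera('side')[200:325,240:390]]),alpha=2,beta=15),(800,333),interpolation=2))
"
```

```text
wrist_force: [-2.5, 2.5, 7.6]
t 16.43 p [ 0.4816 -0.1379  0.0315] F [-2.5  2.5  7.6] w -0.0
toolR [[-0.811, 0.346, 0.472], [0.307, 0.938, -0.16], [-0.498, 0.015, -0.867]]
R tip [-97.7   1.4  64.4] tilt 0.521 yaw 0.01 roll 0.018 F tray [-3.2  1.4  7.6] theta~ 0.407 r 82.6
target tip [-117.4   34.7] per row tool x 3.86 z 1.9 ry -0.0465
[(array([ 0.573, -0.36 ,  0.069]), 0.97), (array([0.608, 0.14 , 0.058]), 0.7), (array([ 0.534, -0.162,  0.06 ]), 0.55), (array([ 0.718, -0.042, -0.001]), 0.51)]
[{'at': [0.5898, 0.1597, 0.0547], 'score': 0.6}]
```

```bash
python3 -c "
from h import *
s=telemetry.observe();print(np.round(s['q'],3),np.round(s['joint_velocities'],3),np.round(s['joint_torque'],1))"
```

```text
[ 0.621 -0.069 -0.497  2.414  0.259  0.287  1.098] [-0.045  0.001  0.03  -0.001  0.001  0.005  0.   ] [  1.3 -22.7  -0.7 -30.1   0.1  -2.5  -0. ]
```

View pics/n.png

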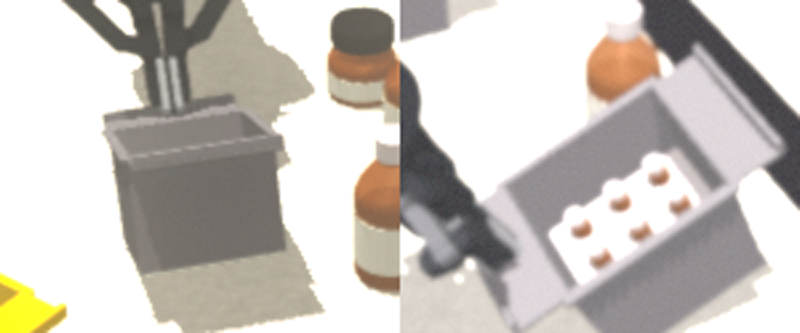

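```bash
cat >> h.py <<'E'
def plan(T,th,al,n):
    p,a0,Rt=tip(T);r=th-al
    if r<=.02: dx,dz=-32+11*np.cos(r),76+11*abs(np.sin(r))
    else:
        k=min(6/np.tan(r),22*np.cos(r)); dx,dz=-32+k-11*np.cos(r),76+11*np.sin(r)
    q=np.array([-46+np.cos(th)*dx-np.sin(th)*dz,np.sin(th)*dx+np.cos(th)*dz])
    v=q+38*np.array([np.sin(al),-np.cos(al)])-p[[0,2]]-38*np.array([np.sin(a0),-np.cos(a0)]);am=(a0+al)/2
    print('target tip',np.round(q,1),'per row tool x',round((-v[0]*np.cos(am)-v[1]*np.sin(am))/n,2),'z',round((v[0]*np.sin(am)-v[1]*np.cos(am))/n,2),'ry',round(-(al-a0)/n,4),'q4',round(telemetry.observe()['q'][3],2))
E
python3 -c "
from h import *
plan(RT,.45,.35,4)
plan(RT,.55,.3,6)"|grep target
```

```text
target tip [-98.5  60.3] per row tool x 2.27 z 0.85 ry 0.0426 q4 2.41
target tip [-105.3   56. ] per row tool x 3.15 z 0.78 ry 0.0367 q4 2.41
```

```bash
python3 -m crank '[0,0.0023,0,0.0009,0,0.042,0, 0,0.0023,0,0.0009,0,0.042,0, 0,0.0023,0,0.0009,0,0.042,0, 0,0.0023,0,0.0009,0,0.042,0]'|grep wrist; python3 -c "
from h import *
plan(RT,.6,.3,6)"
```

```text
wrist_force: [-11.6, 2.0, 16.8]
t 17.02 p [ 0.4722 -0.1349  0.0236] F [-11.6   2.   16.8] w 0.0
toolR [[-0.883, 0.343, 0.32], [0.327, 0.939, -0.105], [-0.337, 0.011, -0.942]]
R tip [-101.5    1.    59.4] tilt 0.343 yaw 0.012 roll 0.015 F tray [-11.6  -2.2  16.8] theta~ 0.482 r 81.3
target tip [-109.8   52.4] per row tool x 1.97 z 0.67 ry 0.0072 q4 2.29
```

```bash
python3 -m crank '[0,0.0025,0,-0.0003,0,0.004,0, 0,0.0025,0,0.0003,0,0.004,0, 0,0.0022,0,0.0006,0,0.004,0]'|grep wrist; python3 -c "
from h import *
plan(RT,.7,.3,4)"
```

```text
wrist_force: [0.4, -1.0, 2.3]
t 17.27 p [ 0.4685 -0.1312  0.0217] F [ 0.4 -1.   2.3] w 0.0
toolR [[-0.888, 0.339, 0.309], [0.324, 0.941, -0.1], [-0.325, 0.011, -0.946]]
R tip [-105.8    3.1   57.6] tilt 0.331 yaw 0.016 roll 0.016 F tray [ 0.7 -0.8  2.3] theta~ 0.534 r 83.1
target tip [-119.1   43.4] per row tool x 4.55 z 2.36 ry 0.0076 q4 2.29
```

```bash
python3 -m crank '[0,0.003,-0.0004,0.0018,0,0.004,0, 0,0.003,-0.0004,0.0018,0,0.004,0, 0,0.003,-0.0004,0.0018,0,0.004,0, 0,0.003,-0.0004,0.0018,0,0.004,0]'|grep wrist; python3 -c "
from h import *
plan(RT,.8,.3,5)"
```

```text
wrist_force: [0.2, 0.6, 1.6]
t 17.6 p [ 0.4563 -0.1271  0.0089] F [0.2 0.6 1.6] w -0.0
toolR [[-0.896, 0.336, 0.29], [0.322, 0.942, -0.094], [-0.305, 0.01, -0.952]]
R tip [-117.9    2.6   45. ] tilt 0.31 yaw 0.02 roll 0.015 F tray [-0.1  0.6  1.6] theta~ 0.741 r 84.8
target tip [-125.7   34.6] per row tool x 2.19 z 1.52 ry 0.0019 q4 2.31
```

```bash
python3 -m crank '[0,0.0022,-0.0003,0.0018,0,0.004,0, 0,0.0022,-0.0003,0.0018,0,0.004,0, 0,0.002,-0.0003,0.002,0,0.004,0, 0,0.002,-0.0003,0.002,0,0.004,0]'|grep wrist; python3 -c "
from h import *
plan(RT,.95,.28,5)
plan(RT,1.1,.28,9)"
```

```text
wrist_force: [-0.6, 1.2, 1.3]
t 17.93 p [ 0.4483 -0.1251 -0.0031] F [-0.6  1.2  1.3] w 0.0
toolR [[-0.902, 0.334, 0.273], [0.323, 0.942, -0.087], [-0.286, 0.009, -0.958]]
R tip [-125.4    1.6   33.3] tilt 0.29 yaw 0.022 roll 0.015 F tray [-1.   0.9  1.3] theta~ 0.904 r 86.1
target tip [-132.6   21.3] per row tool x 2.13 z 1.9 ry 0.002 q4 2.32
t 17.93 p [ 0.4483 -0.1251 -0.0031] F [-0.6  1.2  1.3] w 0.0
toolR [[-0.902, 0.334, 0.273], [0.323, 0.942, -0.087], [-0.286, 0.009, -0.958]]
R tip [-125.4    1.6   33.3] tilt 0.29 yaw 0.022 roll 0.015 F tray [-1.   0.9  1.3] theta~ 0.904 r 86.1
target tip [-136.3    7.9] per row tool x 2.0 z 2.37 ry 0.0011 q4 2.32
```

```bash
python3 -m crank '[0,0.0018,0,0.0022,0,0,0, 0,0.0018,0,0.0022,0,0,0, 0,0.0016,0,0.0022,0,0,0, 0,0.0014,0,0.0022,0,0,0]'|grep wrist; python3 -m crank '[0,0.001,0,0.002,0,0,0, 0,0.001,0,0.002,0,0,0]'|grep wrist; python3 -c "
from h import *
plan(RT,1.1,.28,4)"
```

```text
wrist_force: [-0.3, 0.6, -0.0]
wrist_force: [-11.9, 3.3, 20.3]
t 18.43 p [ 0.4424 -0.1233 -0.0201] F [-11.9   3.3  20.3] w 0.0
toolR [[-0.903, 0.335, 0.27], [0.323, 0.942, -0.087], [-0.284, 0.009, -0.959]]
R tip [-131.5    1.3   16.4] tilt 0.287 yaw 0.021 roll 0.014 F tray [-12.3  -1.1  20.3] theta~ 1.112 r 87.1
target tip [-136.3    7.9] per row tool x 1.81 z 1.7 ry 0.0018 q4 2.34
```

```bash
python3 -m crank '[0,0.001,0,0,0,0,0, 0,0,0,0,0,0,0, 0,0,0,0,0,0,0]'|grep wrist; python3 -c "
from h import *
tip(RT)
im=vision.camera('scene');print(vision.look_for('stamp','scene'));cv2.imwrite('pics/Rup.png',im)
sd=vision.camera('side');print(vision.look_for('stamp','side'))
L=cv2.imread('pics/Lup.png')
o=[L[140:265,340:490],im[180:305,180:330],sd[205:330,240:390]]
w=cv2.imread('pics/w2.png')[120:420,100:500]
a=cv2.resize(cv2.convertScaleAbs(np.hstack(o),alpha=2,beta=15),(798,222),interpolation=2)
f=cv2.imread('pics/d2.png')[100:330,120:440];g=cv2.imread('pics/s2.png')[150:380,170:490]
b=cv2.resize(cv2.convertScaleAbs(np.hstack([f,g]),alpha=1.6,beta=10),(798,287))
cv2.imwrite('pics/v12.png',np.vstack([a,b]))"
```

```text
wrist_force: [-1.3, 0.9, 0.4]
t 18.68 p [ 0.441  -0.1231 -0.021 ] F [-1.3  0.9  0.4] w 0.0
toolR [[-0.903, 0.335, 0.269], [0.324, 0.942, -0.087], [-0.283, 0.008, -0.959]]
R tip [-132.8    1.    15.5] tilt 0.287 yaw 0.021 roll 0.014 F tray [-1.5  0.4  0.4] theta~ 1.125 r 88.2
[{'at': [0.589, 0.1574, 0.0544], 'score': 0.84}]
[{'at': [0.6056, 0.1261, 0.0537], 'score': 0.79}]
```

View pics/v12.png

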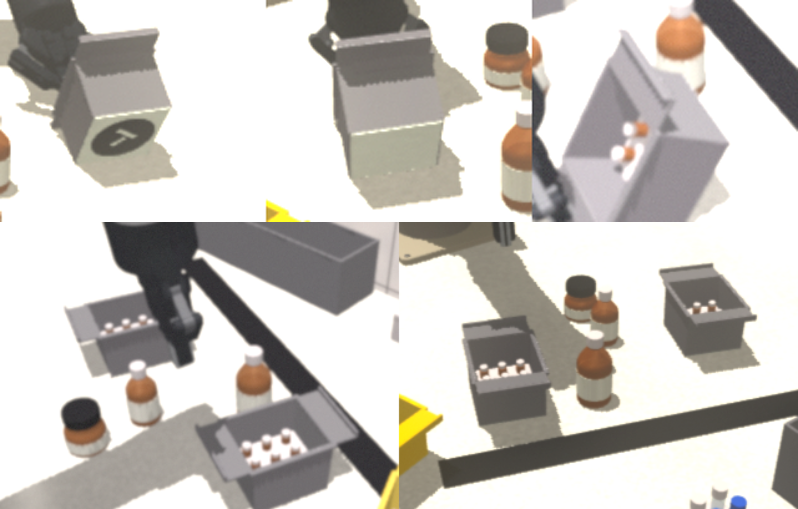

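```bash
python3 -m crank '[0,0.0005,0,0.002,0,0,0, 0,0,0,0.001,0,0,0, 0,0,0,0,0,0,0, 0,0,0,0,0,0,0, 0,0,0,0,0,0,0, 0,0,0,0,0,0,0, 0,0,0,0,0,0,0]'|grep wrist; python3 -c "
from h import *
plan(RT,.9,.28,8)"
```

```text
wrist_force: [-3.6, 1.4, 4.5]
t 19.47 p [ 0.4411 -0.1232 -0.0232] F [-3.6  1.4  4.5] w 0.0
toolR [[-0.903, 0.335, 0.268], [0.323, 0.942, -0.089], [-0.283, 0.006, -0.959]]
R tip [-132.7    1.    13.2] tilt 0.286 yaw 0.021 roll 0.012 F tray [-3.8  0.1  4.5] theta~ 1.15 r 87.7
target tip [-130.8   25.7] per row tool x -0.64 z -1.43 ry 0.0008 q4 2.34
```

```bash
python3 -c "
from h import *
c,s=np.cos(RT[1]),np.sin(RT[1])
for th in(.95,1.05,1.1,1.15):
  for b in(-1,1):
    dx,dz=128,82;x=(-46+np.cos(th)*dx-np.sin(th)*dz)/1e3;z=(np.sin(th)*dx+np.cos(th)*dz)/1e3;y=.045*b
    print(th,b,np.round(w2px('scene',np.array([RT[2][0]+c*x-s*y,RT[2][1]+s*x+c*y,z]))))
"; python3 -m crank '[0,0.0008,0,0.002,0,0,0, 0,0.0005,0,0.0015,0,0,0]'|grep -E 'pos|wrist'; python3 -m crank '[0,0.0005,0,0.0015,0,0,0]'|grep -E 'pos|wrist'; python3 -m crank '[0,0,0,0,0,0,0, 0,0,0,0,0,0,0]'|grep -E 'pos|wrist'
```

```text
0.95 -1 [218. 207.]
0.95 1 [273. 200.]
1.05 -1 [217. 203.]
1.05 1 [271. 196.]
1.1 -1 [216. 201.]
1.1 1 [271. 194.]
1.15 -1 [216. 199.]
1.15 1 [270. 193.]
position: [0.4415, -0.1235, -0.0247]
wrist_force: [-39.8, 14.2, 69.5]
position: [0.4415, -0.1236, -0.0247]
wrist_force: [-38.9, 13.8, 67.1]
position: [0.4416, -0.1237, -0.0232]
wrist_force: [-3.0, 1.1, 1.6]
```

```bash
python3 -m crank '[0,-0.0014,0,-0.0021,0,0,0, 0,-0.0014,0,-0.0021,0,0,0, 0,-0.0016,0,-0.0021,0,0,0, 0,-0.0016,0,-0.0021,0,0,0, 0,-0.0018,0,-0.002,0,0,0, 0,-0.0018,0,-0.002,0,0,0]'|grep wrist; python3 -c "
from h import *
plan(RT,.75,.3,8)"
```

```text
wrist_force: [-3.8, 1.1, 2.3]
t 20.38 p [ 0.4461 -0.1255 -0.0084] F [-3.8  1.1  2.3] w 0.0
toolR [[-0.904, 0.335, 0.266], [0.321, 0.942, -0.095], [-0.282, -0.0, -0.959]]
R tip [-127.2    0.8   28. ] tilt 0.286 yaw 0.021 roll 0.006 F tray [-3.9 -0.3  2.3] theta~ 0.969 r 85.9
target tip [-122.6   39. ] per row tool x -1.01 z -1.15 ry -0.0017 q4 2.32
```

```bash
python3 -m crank '[0,-0.0019,0,-0.002,0,0,0, 0,-0.0019,0,-0.002,0,0,0, 0,-0.0019,0,-0.002,0,0,0, 0,-0.0019,0,-0.002,0,0,0, 0,-0.0019,0,-0.002,0,0,0, 0,-0.0019,0,-0.0018,0,0,0, 0,-0.0021,0,-0.0016,0,0,0]'|grep wrist; python3 -c "
from h import *
plan(RT,.55,.3,8)"
```

```text
wrist_force: [-2.9, 1.7, 3.5]
t 20.97 p [ 0.4556 -0.129   0.0102] F [-2.9  1.7  3.5] w 0.0
toolR [[-0.904, 0.335, 0.266], [0.321, 0.942, -0.095], [-0.282, -0.0, -0.959]]
R tip [-117.1    0.9   46.7] tilt 0.286 yaw 0.021 roll 0.006 F tray [-3.4  0.6  3.5] theta~ 0.72 r 85.0
target tip [-105.3   56. ] per row tool x -1.8 z -0.68 ry -0.0018 q4 2.29
```

```bash
python3 -m crank '[0,-0.0022,0,-0.0013,0,0,0, 0,-0.0022,0,-0.0013,0,0,0, 0,-0.0022,0,-0.0012,0,0,0, 0,-0.0022,0,-0.0012,0,0,0, 0,-0.0022,0,-0.0011,0,0,0, 0,-0.0022,0,-0.001,0,0,0]'|grep wrist; python3 -c "
from h import *
plan(RT,.3,.25,8)"
```

```text
wrist_force: [-5.2, 1.8, 6.1]
t 21.47 p [ 0.4671 -0.1331  0.0226] F [-5.2  1.8  6.1] w -0.0
toolR [[-0.904, 0.335, 0.266], [0.321, 0.942, -0.095], [-0.283, -0.0, -0.959]]
R tip [-104.9    1.2   59.1] tilt 0.287 yaw 0.021 roll 0.006 F tray [-5.5 -0.2  6.1] theta~ 0.514 r 83.4
target tip [-88.7  66.9] per row tool x -2.04 z -0.41 ry 0.0046 q4 2.25
```

```bash
python3 -m crank '[0,-0.0021,0,-0.0008,0,0.004,0, 0,-0.0021,0,-0.0008,0,0.004,0, 0,-0.0021,0,-0.0007,0,0.004,0, 0,-0.0021,0,-0.0006,0,0.004,0, 0,-0.0021,0,-0.0005,0,0.004,0, 0,-0.0021,0,-0.0005,0,0.004,0, 0,-0.0021,0,-0.0005,0,0.004,0]'|grep wrist; python3 -c "
from h import *
plan(RT,0.03,.15,8)"
```

```text
wrist_force: [-8.7, 3.4, 14.8]
t 22.05 p [ 0.4813 -0.1381  0.0341] F [-8.7  3.4 14.8] w 0.0
toolR [[-0.911, 0.335, 0.241], [0.324, 0.942, -0.087], [-0.256, -0.001, -0.967]]
R tip [-88.8   1.7  70.8] tilt 0.259 yaw 0.021 roll 0.004 F tray [-9.3  0.  14.8] theta~ 0.274 r 82.8
target tip [-69.4  76.6] per row tool x -2.0 z -0.22 ry 0.0136 q4 2.18
```

```bash
python3 -m crank '[0,-0.0014,0,-0.0014,0,0.012,0, 0,-0.0016,0,-0.001,0,0.012,0, 0,-0.0018,0,-0.0008,0,0.012,0, 0,-0.0018,0,-0.0006,0,0.012,0, 0,-0.0018,0,-0.0006,0,0.012,0]'|grep wrist; python3 -c "
from h import *
plan(RT,0.03,.15,8)"
```

```text
wrist_force: [-0.2, -0.3, 4.1]
t 22.47 p [ 0.4923 -0.1421  0.0435] F [-0.2 -0.3  4.1] w -0.0
toolR [[-0.923, 0.335, 0.189], [0.328, 0.942, -0.068], [-0.201, -0.001, -0.98]]
R tip [-75.    1.8  80.7] tilt 0.203 yaw 0.021 roll 0.003 F tray [-0.1 -0.4  4.1] theta~ 0.076 r 85.8
target tip [-69.4  76.6] per row tool x -0.36 z 0.62 ry 0.0066 q4 2.1
```

```bash
python3 -m crank '[0,-0.0008,0,-0.001,0,0.006,0, 0,-0.0006,0,-0.001,0,0.006,0, 0,-0.0005,0,-0.001,0,0.006,0, 0,0,0,-0.001,0,0.006,0]'|grep wrist;  python3 -m crank '[0,0,0,-0.002,0,0,0, 0,0,0,-0.005,0,0,0, 0,0,0,-0.03,0,0,0, 0,0,0,-0.03,0,0,0, 0,0,0,-0.03,0,0,0, 0,0,0,0,0,0,0]'|grep -E 'pos|wrist'; python3 -c "
from h import *
tip(LT)
for c in('scene','side'):
    im=vision.camera(c);cv2.imwrite(f'pics/{c}3.png',im)
    for q in ['tray_a','bottle_1','jar']:
        print(c,q,[(np.round(r['at'],3).tolist(),round(r['score'],2)) for r in vision.look_for(q,c)[:4]])
b=cv2.imread('pics/scene0.png').astype(int);n=cv2.imread('pics/scene3.png').astype(int)
for nm,(v0,v1,u0,u1) in dict(R=(215,320,205,300),L=(175,265,370,470)).items():
    r,t=[np.float32(x[v0:v1,u0:u1].mean(2)) for x in(b,n)];print(nm,cv2.phaseCorrelate(r,t,cv2.createHanningWindow((u1-u0,v1-v0),cv2.CV_32F)))
"
```

```text
wrist_force: [-0.0, -0.3, 0.3]
position: [0.4739, -0.1346, 0.1448]
wrist_force: [1.4, -0.2, 0.2]
t 23.3 p [ 0.4739 -0.1346  0.1448] F [ 1.4 -0.2  0.2] w 0.0
toolR [[-0.93, 0.334, 0.155], [0.33, 0.943, -0.054], [-0.164, 0.001, -0.986]]
L tip [ -26.2 -309.3  182.3] tilt 0.165 yaw -0.028 roll -0.003 F tray [1.3 0.3 0.2] theta~ -0.378 r 183.3
scene tray_a [([0.595, 0.157, 0.052], 0.77), ([0.558, -0.172, 0.055], 0.73), ([0.558, -0.371, 0.057], 0.73)]
scene bottle_1 [([0.525, 0.023, 0.052], 0.97), ([0.634, -0.078, 0.055], 0.58)]
scene jar [([0.446, 0.032, 0.041], 0.86), ([0.554, -0.167, 0.054], 0.69), ([0.709, -0.074, 0.002], 0.37)]
side tray_a [([0.569, 0.148, 0.051], 0.91), ([0.564, -0.178, 0.059], 0.63), ([0.573, -0.356, 0.069], 0.63)]
side bottle_1 [([0.502, 0.017, 0.049], 0.92), ([0.603, -0.079, 0.066], 0.77)]
side jar [([0.423, 0.029, 0.041], 0.92)]
R ((1.3037517770732023, 2.903508721110164), 0.8614225932109503)
L ((-1.1362394988457751, -0.7511415991532928), 0.8303596377902561)
```

```bash
python3 -m crank '[0,0.0107,0.034,0,0,0,-0.003, 0,0.0107,0.034,0,0,0,-0.003, 0,0.0107,0.034,0,0,0,-0.003, 0,0.0107,0.034,0,0,0,-0.003, 0,0.0107,0.034,0,0,0,-0.003, 0,0.0107,0.034,0,0,0,-0.003, 0,0.0107,0.034,0,0,0,-0.003, 0,0.0107,0.034,0,0,0,-0.003, 0,0.0107,0.034,0,0,0,-0.003, 0,0,0,0,0,0,0]'|grep wrist; python3 -m crank '[0.05,0,0,0,0,-0.12,0, 0.05,0,0,0,0,-0.12,0, 0.05,0,0,0,0,-0.12,0, 0.05,0,0,0,0,-0.12,0, 0.05,0,0,0,0,-0.12,0, 0.05,0,0,0,0,-0.12,0, 0.05,0,0,0,0,-0.12,0, 0.05,0,0,0,0,-0.1,0, 0.05,0,0,0,0,0,0]'|grep wrist; python3 -c "
from h import *
tip(LT);print(telemetry.observe()['q'])"
```

```text
wrist_force: [-0.9, 0.4, -0.3]
wrist_force: [-0.3, -0.6, -1.9]
t 25.28 p [0.4788 0.201  0.1145] F [-0.3 -0.6 -1.9] w 0.59
toolR [[-0.514, 0.313, 0.799], [0.171, 0.95, -0.262], [-0.841, 0.002, -0.541]]
L tip [-150.4   11.5  135.1] tilt 0.999 yaw -0.006 roll -0.004 F tray [-0.1 -0.7 -1.9] theta~ 0.388 r 170.7
[-0.15707595  0.22186935 -1.03304573  2.33739894  1.36936515  1.23688853
 -0.82179893]
```

```bash
python3 -m crank '[0.05,0.0155,-0.003,0.022,0,-0.02,0, 0.05,0.0155,-0.003,0.022,0,-0.02,0, 0.05,0.0155,-0.003,0.022,0,-0.02,0, 0.05,0.01,-0.002,0.014,0,-0.02,0, 0.05,0,0,0,0,0,0, 0.05,0,0,0,0,0,0]'|grep wrist; python3 -c "
from h import *
tip(LT);print(np.round(telemetry.observe()['q'],2))"
```

```text
wrist_force: [0.1, 0.0, 0.0]
t 25.78 p [0.514  0.1777 0.0202] F [0.1 0.  0. ] w 0.59
toolR [[-0.46, 0.314, 0.83], [0.144, 0.949, -0.28], [-0.876, -0.009, -0.482]]
L tip [-111.     0.5   38.5] tilt 1.067 yaw -0.007 roll -0.011 F tray [0.1 0.1 0. ] theta~ 0.767 r 75.6
[-0.28  0.59 -0.82  2.35  1.73  1.41 -1.1 ]
```

```bash
python3 -m crank '[0.05,0.003,0,0.0016,0,0,0, 0.05,0.003,0,0.0016,0,0,0, 0.05,0.0025,0,0.0016,0,-0.02,0, 0.05,-0.003,0,0.0055,0,0,0, 0.05,-0.003,0,0.0055,0,0,0, 0.05,-0.003,0,0.0055,0,0,0, 0.05,-0.003,0,0.0055,0,0,0, 0.05,-0.003,0,0.0055,0,0,0, 0.05,-0.002,0,0.003,0,0,0]'|grep wrist; python3 -c "
from h import *
tip(LT);print(np.round(telemetry.observe()['q'],2))"
```

```text
wrist_force: [0.3, -0.9, 0.3]
t 26.53 p [0.5537 0.167  0.0195] F [ 0.3 -0.9  0.3] w 0.58
toolR [[-0.44, 0.318, 0.84], [0.145, 0.948, -0.283], [-0.886, -0.003, -0.464]]
L tip [-70.4   2.5  37.2] tilt 1.089 yaw -0.011 roll -0.011 F tray [ 0.5 -0.7  0.3] theta~ 0.312 r 44.5
[-0.24  0.61 -0.76  2.32  1.82  1.37 -1.09]
```

```bash
python3 -m crank '[0.05,0.005,-0.001,0.0025,0,0,0, 0.05,0.005,-0.001,0.0025,0,0,0, 0.05,-0.0015,0,0.004,0,0,0, 0.05,-0.0015,0,0.004,0,0,0]'|grep wrist; python3 -c "
from h import *
tip(LT)"|tail -1;python3 -m crank '[0.05,-0.0015,0,0.0035,0,0,0, 0.05,-0.0015,0,0.0035,0,0,0]'|grep wrist; python3 -c "
from h import *
tip(LT)"|tail -1
```

```text
wrist_force: [0.2, 0.9, 0.0]
L tip [-60.8  -0.2  24.2] tilt 1.089 yaw -0.012 roll -0.012 F tray [-0.1  0.9  0. ] theta~ 0.281 r 28.4
wrist_force: [0.4, -0.3, 0.2]
L tip [-52.9  -0.4  22.6] tilt 1.088 yaw -0.011 roll -0.012 F tray [ 0.5 -0.1  0.2] theta~ 0.028 r 23.7
```

```bash
for k in 1; do :; done; python3 -m crank '[0.05,-0.0016,0,0.0026,0,0,0, 0.05,-0.001,0,0.0015,0,0,0]'|grep wrist; python3 -m crank '[0.05,-0.0016,0,0.0026,0,0,0, 0.05,-0.001,0,0.0015,0,0,0]'|grep wrist; python3 -m crank '[0.05,-0.0016,0,0.0026,0,0,0, 0.05,-0.001,0,0.0015,0,0,0]'|grep wrist; python3 -c "
from h import *
tip(LT)"|tail -1
```

```text
wrist_force: [-2.0, -0.3, -0.1]
wrist_force: [-1.3, 0.3, -0.8]
wrist_force: [-1.5, 0.0, -1.2]
L tip [-37.4  -0.7  23.1] tilt 1.086 yaw -0.011 roll -0.011 F tray [-1.4 -0.4 -1.2] theta~ -0.627 r 24.7
```

```bash
python3 -m crank '[0.05,-0.003,0,0.005,0,0,0, 0.05,-0.0036,0,0.0068,0,0,0, 0.05,-0.0036,0,0.0068,0,0,0, 0.05,-0.0036,0,0.0068,0,0,0, 0.05,-0.0036,0,0.0068,0,0,0, 0.05,-0.0036,0,0.0068,0,0,0, 0.05,-0.0036,0,0.0068,0,0,0, 0.05,-0.0036,0,0.0068,0,0,0, 0.05,-0.0036,0,0.0068,0,0,0, 0.05,-0.002,0,0.004,0,0,0, 0.05,0,0,0,0,0,0]'|grep wrist; cat > m.py <<'E'
from h import *
import sys
tip(LT)
new=vision.camera('scene');cv2.imwrite('pics/push.png',new);old=cv2.imread('pics/scene3.png')
n=np.array([.947,-.321])
for nm,(u,v) in dict(farL=(459,224),farR=(413,231)).items():
    h=13;t=old[v-h:v+h,u-h:u+h];W=new[v-20:v+90,u-40:u+70]
    r=cv2.matchTemplate(W,t,cv2.TM_CCOEFF_NORMED);_,s,_,l=cv2.minMaxLoc(r)
    U,V=u-40+l[0]+h,v-20+l[1]+h;a,b=px2w('scene',u,v,.08)[:2],px2w('scene',U,V,.08)[:2]
    print(nm,'score',round(s,2),'px',(U,V),'moved',np.round(b-a,3),'along n',round((b-a)@n,4),'abs n',round(b@n,4),'pos',np.round(b,3))
print(np.round(telemetry.observe()['q'],2))
for c in('scene','side'):
    if c=='side':vision.camera(c)
    for q in('tray_a','tray_a_far_l'):print(c,q,[(np.round(r['at'],3).tolist(),round(r['score'],2)) for r in vision.look_for(q,c)[:3]])
E
python3 m.py
```

```text
wrist_force: [-1.7, 0.6, -0.9]
t 28.45 p [0.6608 0.1273 0.0062] F [-1.7  0.6 -0.9] w 0.58
toolR [[-0.442, 0.319, 0.838], [0.145, 0.948, -0.284], [-0.885, -0.004, -0.466]]
L tip [43.8 -2.3 23.8] tilt 1.087 yaw -0.012 roll -0.012 F tray [-1.8  0.  -0.9] theta~ -1.581 r 92.9
farL score 0.95 px (489, 252) moved [ 0.09  -0.025] along n 0.0929 abs n 0.6851 pos [0.775 0.151]
farR score 0.82 px (435, 257) moved [ 0.078 -0.025] along n 0.0825 abs n 0.6729 pos [0.734 0.068]
[-0.12  0.65 -0.62  2.19  2.01  1.21 -1.  ]
scene tray_a [([0.679, 0.125, 0.054], 0.9), ([0.559, -0.366, 0.055], 0.62), ([0.557, -0.172, 0.054], 0.61)]
scene tray_a_far_l [([0.678, 0.126, 0.052], 0.84)]
side tray_a [([0.564, -0.176, 0.057], 0.82), ([0.572, -0.355, 0.07], 0.6), ([0.683, 0.113, 0.058], 0.58)]
side tray_a_far_l [([0.675, 0.11, 0.054], 0.82)]
```

```bash
python3 -m crank '[0.05,-0.0036,0,0.0068,0,0,0, 0.05,-0.0036,0,0.0068,0,0,0, 0.05,-0.0025,0,0.0046,0,0,0, 0.05,0,0,0,0,0,0]'|grep wrist; python3 m.py
```

```text
wrist_force: [-0.9, 1.0, 1.3]
t 29.08 p [0.6805 0.1224 0.0059] F [-0.9  1.   1.3] w 0.59
toolR [[-0.444, 0.315, 0.839], [0.143, 0.949, -0.28], [-0.884, -0.005, -0.467]]
L tip [64.  -1.  23.6] tilt 1.085 yaw -0.008 roll -0.009 F tray [-1.2  0.6  1.3] theta~ -1.629 r 112.5
farL score 0.94 px (496, 258) moved [ 0.108 -0.029] along n 0.1114 abs n 0.7037 pos [0.793 0.147]
farR score 0.8 px (447, 268) moved [ 0.111 -0.032] along n 0.1156 abs n 0.706 pos [0.766 0.062]
[-0.1   0.66 -0.6   2.16  2.03  1.17 -0.98]
scene tray_a [([0.562, -0.37, 0.056], 0.92), ([0.555, -0.171, 0.057], 0.7), ([0.701, 0.12, 0.054], 0.6)]
scene tray_a_far_l [([0.699, 0.125, 0.054], 0.98)]
side tray_a [([0.563, -0.175, 0.056], 0.8), ([0.701, 0.106, 0.056], 0.69), ([0.578, -0.356, 0.072], 0.68)]
side tray_a_far_l [([0.699, 0.106, 0.059], 0.74)]
```

```bash
python3 -m crank '[0.05,-0.0026,0,0.005,0,0,0, 0.05,-0.0012,0,0.002,0,0,0, 0.05,0,0,0,0,0,0]'|grep wrist; python3 m.py|head -5;  python3 -m crank '[0.05,0.004,0,-0.008,0,0,0, 0.05,0.009,0,-0.017,0,0,0, 0.05,0.009,0,-0.017,0,0,0, 0.05,0.009,0,-0.017,0,0,0, 0.05,0.009,0,-0.017,0,0,0, 0.05,0.009,0,-0.017,0,0,0, 0.05,0.009,0,-0.017,0,0,0, 0.05,0,0,-0.02,0,0,0, 0.05,-0.01,0,-0.03,0,0,0, 0.05,-0.02,0,-0.02,0,0,0, 0.05,-0.02,0,-0.01,0,0,0, 0.05,0,0,0,0,0,0]'|grep wrist; python3 m.py
```

```text
wrist_force: [-2.1, 0.1, 0.5]
t 29.63 p [0.6868 0.1214 0.0054] F [-2.1  0.1  0.5] w 0.58
toolR [[-0.446, 0.312, 0.839], [0.142, 0.95, -0.278], [-0.884, -0.005, -0.468]]
L tip [70.4 -0.1 23.2] tilt 1.084 yaw -0.005 roll -0.007 F tray [-2.1 -0.6  0.5] theta~ -1.644 r 118.7
farL score 0.93 px (498, 260) moved [ 0.113 -0.031] along n 0.1173 abs n 0.7096 pos [0.798 0.145]
farR score 0.82 px (449, 270) moved [ 0.117 -0.033] along n 0.1214 abs n 0.7117 pos [0.772 0.06 ]
wrist_force: [0.7, 1.4, 1.0]
t 30.93 p [0.5096 0.1778 0.0892] F [0.7 1.4 1. ] w 0.58
toolR [[-0.447, 0.308, 0.84], [0.135, 0.951, -0.277], [-0.884, -0.011, -0.467]]
L tip [-115.6   -1.   107. ] tilt 1.085 yaw -0.001 roll -0.006 F tray [0.3 1.5 1. ] theta~ 0.307 r 127.6
farL score 0.93 px (498, 260) moved [ 0.113 -0.031] along n 0.1173 abs n 0.7096 pos [0.798 0.145]
farR score 0.82 px (449, 270) moved [ 0.117 -0.033] along n 0.1214 abs n 0.7117 pos [0.772 0.06 ]
[-0.21  0.38 -0.92  2.37  1.59  1.34 -0.97]
scene tray_a [([0.704, 0.123, 0.053], 0.89), ([0.558, -0.368, 0.057], 0.69), ([0.557, -0.174, 0.055], 0.58)]
scene tray_a_far_l [([0.702, 0.121, 0.052], 0.74)]
side tray_a [([0.576, -0.355, 0.068], 0.98), ([0.563, -0.176, 0.055], 0.66), ([0.705, 0.106, 0.056], 0.56)]
side tray_a_far_l [([0.703, 0.106, 0.055], 0.92)]
```

```bash
python3 - <<'E'
from h import *
n=np.array([.947,-.321]);new=vision.camera('side');old=cv2.imread('pics/side0.png')
g=old.max(2)
for v in(140,155,170,190,210,225):
    c=np.where(g[v,255:400]<60)[0]+255
    runs=np.split(c,np.where(np.diff(c)>1)[0]+1);r=max(runs,key=len)
    print(v,r[0],r[-1],[round(px2w('side',u,v,0)[:2]@n,4) for u in(r[0]-.5,r[-1]+.5)])
for nm,(u,v) in dict(farL=(256,148),farR=(275,171)).items():
    h=9;t=old[v-h:v+h,u-h:u+h];W=new[v-60:v+60,u-10:u+110];r=cv2.matchTemplate(W,t,cv2.TM_CCOEFF_NORMED);_,s,_,l=cv2.minMaxLoc(r)
    U,V=u-10+l[0]+h,v-60+l[1]+h;b=px2w('side',U,V,.081)[:2];a=px2w('side',u,v,.081)[:2];print(nm,round(s,2),U,V,np.round(b,3),'n old/new',a@n,b@n)
E
```

```text
140 322 399 [np.float64(0.7753), np.float64(0.93)]
155 353 399 [np.float64(0.8052), np.float64(0.8944)]
170 297 320 [np.float64(0.6737), np.float64(0.7176)]
190 314 338 [np.float64(0.6731), np.float64(0.7165)]
210 331 358 [np.float64(0.6726), np.float64(0.7188)]
225 344 372 [np.float64(0.6727), np.float64(0.7188)]
farL 0.83 279 129 [0.759 0.194] n old/new 0.5884287271575428 0.6564400197455885
farR 0.75 330 156 [0.755 0.048] n old/new 0.5892642265482257 0.6991728830162115
```

```bash
python3 -c "
from h import *
st();print(ctrl.close_job())"
```

```text
t 31.28 p [0.5095 0.1755 0.0842] F [-0.5 -0.4 -0.4] w 0.58
toolR [[-0.452, 0.311, 0.836], [0.134, 0.95, -0.281], [-0.882, -0.015, -0.471]]
the job is handed in; nothing more can be done
None
```

I checked both trays, left first. The left one has the round black stamp with a tick, and the right one's underside is plain white. I then pushed the left tray about 0.12 m along the bench onto the dispatch tape, backed the arm off and handed in at 31 s.

**Final position:** All distances here are measured across the tape, away from the robot.
- **Scene camera:** the left tray's far corners are at about 0.710 and 0.712 m, and the tape spans about 0.674 to 0.723 m.
- **Ledge on the tape:** by that measure the whole ledge lies over it, though its inner edge clears the tape's near edge by only about 4 mm.
- **Robot and surroundings:** the robot was clear of the tray at the end. The right tray moved about 3 pixels in the scene picture, perhaps 6 mm. In a check before the push, the bottles and jar had not moved; I did not look at them again afterwards.

**Checks that failed or disagreed:**
- **Side camera:** matching the moved tray's corners there was poor. One corner matched wrongly and the other came out at about 0.699 m, which would still put it over the tape. The tape's far edge also read about 5 mm nearer the robot in that camera.
- **Fingertip position:** the real fingertips were about 38 mm short of the reported tool point. I corrected for this using the camera pictures and contact.
- **Right tray:** the elbow reached its limit partway through tipping, so I finished with less tool tilt. Firmly pressing the ledge onto the bench briefly read about 80 N at the wrist, under the 120 N limit.

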